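# Load the row of tissue cassettes from the transport rack into the processor basket

## Robot

A 6-joint arm with a two-finger parallel gripper is mounted at the origin on a cart in front of the work surface, level with it; the furniture and walls round the work are solid. World frame = base frame: x ahead of the robot, y to its left, z up, the work surface at z = 0. Lengths are in mm, angles in degrees, forces in N, time in s.
With the tool pointing down it reaches from about 350 to 850 mm from the base axis. Payload 8.1 kg.
Tool frame: the origin (TCP) lies between the finger pads; the fingertips stand ahead of it and the grasp point (between the pads) lies 2 mm behind it (nose_length is the z of the fingertips in the tool frame, in mm); z points along the fingers, y is the direction in which the jaws open and shut (so a half turn about z gives the same grasp; the last joint's range is limited). The gripper opens to 85 mm and grips with 20 to 120 N. Pads are 22 mm wide; open, the fingers measure 114 mm over their backs; the gripper's body (76 mm by 85 mm) begins 54 mm behind the grasp point. The pads swing forward as they close: fully open they stand 13 mm farther back than shut.
Start: joints at [-72.158, 7.471, 85.268, -0, 87.261, -4.893], TCP at [231.901, -553.378, 215.092] pointing down, gripper open.
Joint ranges: [-169.43, 169.43], [-51.17, 129.36], [1.28, 143.12], [-76.62, 256.62], [0, 156.53], [-152.29, 152.29]. Speed limits (degrees/s): [136.94, 136.94, 159.86, 180, 180, 180].

## Interface

Orientations are given as [roll, pitch, yaw] about the fixed x, y, z axes, in that order (R = Rz(yaw) Ry(pitch) Rx(roll)).
In Python, from bench import * gives the robot as it stands.
- The arm moves only by the tool jog_arm, never from a script. Its argument "plan" is a list of rows, each a list of 3 entries, a list of its own where there are three numbers: the turn, a rotation vector about the tool's x, y, z in degrees, then the shift along the tool's x, y, z in m, then the gripper's target within -1 to 1 (fully open at 1, half-way at 0, shut at -1). A call has 1 to 12 rows; each row is the pose to reach, as a shift and turn from the pose commanded when the call began, along the tool's axes at that moment; what a row does not reach only later rows make up. A row lasts 1/8 s, in which the tool goes at most 62.5 mm and 10.7 degrees, less where a joint would pass 70% of its speed; a pose out of reach is approached as far as the arm can. A call with a gripper value outside its range is refused whole. The fingers move at their own pace and stop on an object; "force" is the grip in N (left out, the last holds). Time passes only in rows, so rows that repeat a pose let the fingers close. It gives the time, the measured TCP pose, the force and the opening at its end, in the units of the state.
- sense(): the state, without advancing time (a new reading comes with each control period).
- snapshot(name): name is "side" or "top"; returns (picture, depth): 480x640x3 uint8, blue, green, red; 480x640 float32, mm along the optical axis (not along the pixel's ray), 0 where there is no reading.
- camera_info(name): a dict with "fov_y" (degrees; the focal length in pixels is half the picture's height over the tangent of half this angle, whatever the lens; pixels are square), "cx", "cy" (the principal point, pixels), "dist_coeffs" ([k1, k2, p1, p2, k3] as OpenCV has them; the pictures are not rectified), "origin" and "orientation" of the camera in the world. Camera axes: x right, y down, z forward; pixel columns grow to the right and rows downward; lengths in mm; the calibration is good to about 2 mm. A picture is of the moment at which its call begins. camera_info takes no time and is no camera call.
- hand_in(): hands the job in, once; it reports no verdict.
The state is a dict: "time": time; "joint_pos": joint angles; "qd": joint speeds; "joint_efforts": joint torques, N m; "tool_pos": TCP position; "tcp_rot": TCP orientation; "ft_force": force on the tool from outside, world axes, zero at the start; "wrist_torque": the same for the moment, N m; "finger_gap": finger opening in mm.
Only numpy, scipy, OpenCV 4.12 (cv2) and the standard library are available. Lean on these libraries where they do the work, as an engineer would, in place of code of your own. Each camera call takes 0.05 s, during which the arm holds its last target.

## Task

Move the four tissue cassettes one by one from the white transport rack into the steel processor basket, each on edge in the slot of its own colour and fully down on the slot's floor. Keep every cassette upright on the way and set it down without dropping it, and leave the small bottle behind the right-hand rack standing where it is.

Things in the scene. Friction and masses are not known exactly. Their poses are not given: they have to be found in the camera images.
- cassette_pink: pink plastic tissue cassette, a closed flat box with slotted faces, standing on edge in the white transport rack: 62 mm long (x), 12 mm thick (y), 48 mm high (z); about 60 g. Origin at the middle of its underside. Its top is 24 mm above the ridges of the rack, whose slots are like the basket's; neighbours 42 mm apart along y. It may be set in either way round
- cassette_yellow: yellow plastic tissue cassette, a closed flat box with slotted faces, standing on edge in the white transport rack: 62 mm long (x), 12 mm thick (y), 48 mm high (z); about 60 g. Origin at the middle of its underside. Its top is 24 mm above the ridges of the rack, whose slots are like the basket's; neighbours 42 mm apart along y. It may be set in either way round
- cassette_green: green plastic tissue cassette, a closed flat box with slotted faces, standing on edge in the white transport rack: 62 mm long (x), 12 mm thick (y), 48 mm high (z); about 60 g. Origin at the middle of its underside. Its top is 24 mm above the ridges of the rack, whose slots are like the basket's; neighbours 42 mm apart along y. It may be set in either way round
- cassette_blue: blue plastic tissue cassette, a closed flat box with slotted faces, standing on edge in the white transport rack: 62 mm long (x), 12 mm thick (y), 48 mm high (z); about 60 g. Origin at the middle of its underside. Its top is 24 mm above the ridges of the rack, whose slots are like the basket's; neighbours 42 mm apart along y. It may be set in either way round
- slot_pink: pink slot of the fixed steel basket. Origin at the middle of the slot's floor (6 mm above the bench), where the cassette's underside ends; z up, y across the slot. Slot 15 mm wide in y, sides upright to 14 mm, then flaring to 30 mm wide at 24 mm above the floor; 74 mm long in x between end walls 12 mm high. Neighbours 42 mm apart in y, at random places in the basket
- slot_yellow: yellow slot of the fixed steel basket. Origin at the middle of the slot's floor (6 mm above the bench), where the cassette's underside ends; z up, y across the slot. Slot 15 mm wide in y, sides upright to 14 mm, then flaring to 30 mm wide at 24 mm above the floor; 74 mm long in x between end walls 12 mm high. Neighbours 42 mm apart in y, at random places in the basket
- slot_green: green slot of the fixed steel basket. Origin at the middle of the slot's floor (6 mm above the bench), where the cassette's underside ends; z up, y across the slot. Slot 15 mm wide in y, sides upright to 14 mm, then flaring to 30 mm wide at 24 mm above the floor; 74 mm long in x between end walls 12 mm high. Neighbours 42 mm apart in y, at random places in the basket
- slot_blue: blue slot of the fixed steel basket. Origin at the middle of the slot's floor (6 mm above the bench), where the cassette's underside ends; z up, y across the slot. Slot 15 mm wide in y, sides upright to 14 mm, then flaring to 30 mm wide at 24 mm above the floor; 74 mm long in x between end walls 12 mm high. Neighbours 42 mm apart in y, at random places in the basket
- stereotax: bystander, fixed: the tall stereotaxic frame straight ahead of the robot, a rack on either side of it. Origin at the middle of its underside. In world axes from there, its column, arms and lamp necks (to 0.4 m high) lie at x over -0.05; nearer the robot than x -0.08 it is under 0.1 m high. Cross from rack to rack with the gripper's middle at x under -0.11; an arc may hit the column
- cement_bottle: bystander: small white plastic bottle behind the right-hand rack, with a blue pointed cap and an orange band, 34 mm across, 83 mm high, loose on the bench; origin at the middle of its underside

How it is judged:
By the outcome, as a careful person would: the job done as asked, in the order asked, and still so for the second after the job is handed in, with the robot touching nothing.
It also fails if it takes over 109 s, if anything falls off the work surface, if the arm or the gripper's body presses on something with over 40 N, if the wrist force passes 120 N, or if a joint passes its speed limit or range.

## Working session

There is one attempt and no reset: what is moved stays moved. The work goes in short steps, Python scripts to look and compute and a tool call to move; the robot and the scene stay as the last step left them, time stands still between calls to the robot, and variables do not carry over. Pictures are saved under pics/ and viewed, and the job is handed in when it is done.

Besides the shell and the picture viewer there is one more tool, called after "Request:" in YAML: its name, and indented under it one key for each argument. jog_arm: Moves the arm, as the interface text tells. Its arguments: {"type":"object","properties":{"plan":{"type":"array","items":{"type":"array"}},"force":{"type":"number"}},"required":["plan"]}

```bash
ls; mkdir -p pics; python3 - <<'E'
from bench import *
import cv2,json
print(sense())
for n in("side","top"):
    p,d=snapshot(n); cv2.imwrite(f"pics/{n}0.png",p); 
    import numpy as np; np.save(f"pics/{n}0.npy",d)
    print(n,camera_info(n))
E
```

```text
pics
{'time': 0.0, 'joint_pos': array([-7.21589739e+01,  7.51574408e+00,  8.53309099e+01,  5.73841789e-04,
        8.72593073e+01, -4.89281335e+00]), 'qd': array([ 0.01017582, -0.03297235,  0.01856582,  0.01578628,  0.15715969,
       -0.00896371]), 'joint_efforts': array([ 1.70664127e-03, -5.69397712e+01, -5.00552952e+01, -2.67398264e-05,
        1.50840729e-02, -2.07175708e-05]), 'tool_pos': array([ 231.7192807 , -552.82268225,  214.02218052]), 'tcp_rot': array([-1.79894474e+02, -9.60868303e-03,  2.27338026e+01]), 'ft_force': array([-0.24149279, -0.45516394, -0.4120473 ]), 'wrist_torque': array([ 0.02082829, -0.00577385,  0.00989548]), 'finger_gap': 85.35381789484155}
side {'fov_y': 45.4636866012275, 'cx': 330.02540084895617, 'cy': 245.60335731522815, 'dist_coeffs': array([-0.13270529,  0.        ,  0.        ,  0.        ,  0.        ]), 'origin': array([  458.01518526, -1068.63075148,   794.77629225]), 'orientation': array([-126.68332198,    0.69056285,   -1.19500127])}
top {'fov_y': 55.830241102233266, 'cx': 317.81529793818805, 'cy': 240.61296941232246, 'dist_coeffs': array([0.01315386, 0.        , 0.        , 0.        , 0.        ]), 'origin': array([293.03152071, -63.53365156, 970.77466959]), 'orientation': array([-1.68148825e+02,  5.92940098e-02, -8.31685884e+01])}
```

View pics/side0.png

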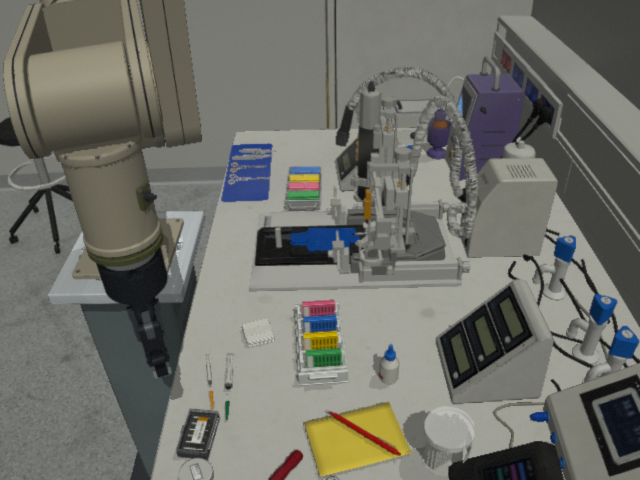

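View pics/top0.png

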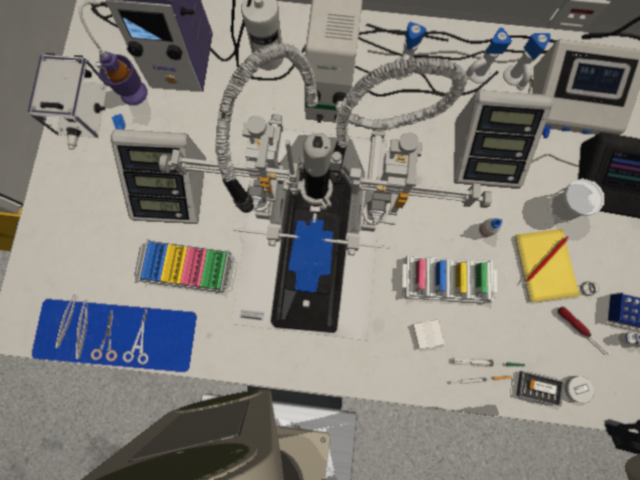

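```bash
python3 - <<'E'
import cv2,numpy as np
t=cv2.imread("pics/top0.png"); s=cv2.imread("pics/side0.png")
a=cv2.resize(t[230:300,125:240],None,fx=6.5,fy=6.5,interpolation=cv2.INTER_CUBIC);cv2.imwrite("pics/c1.png",a)
a=cv2.resize(t[210:310,395:515],None,fx=6,fy=6,interpolation=cv2.INTER_CUBIC);cv2.imwrite("pics/c2.png",a)
a=cv2.resize(s[160:215,270:340],None,fx=10,fy=10,interpolation=cv2.INTER_CUBIC);cv2.imwrite("pics/c3.png",a)
a=cv2.resize(s[290:390,280:410],None,fx=6,fy=6,interpolation=cv2.INTER_CUBIC);cv2.imwrite("pics/c4.png",a)
E
```

```text
(no output)
```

View pics/c1.png

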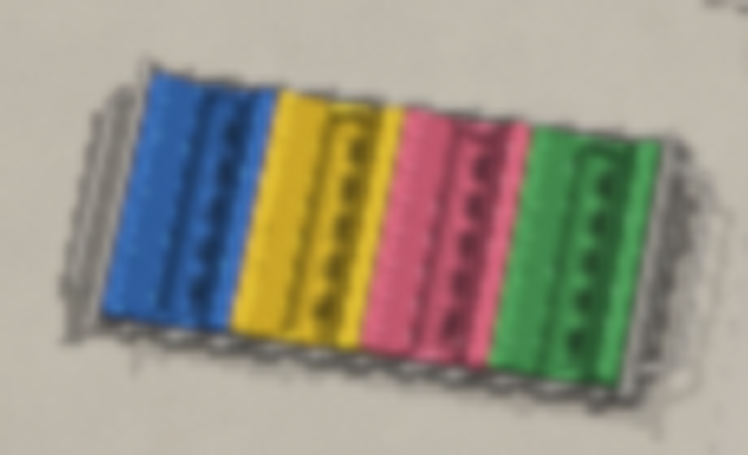

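View pics/c2.png

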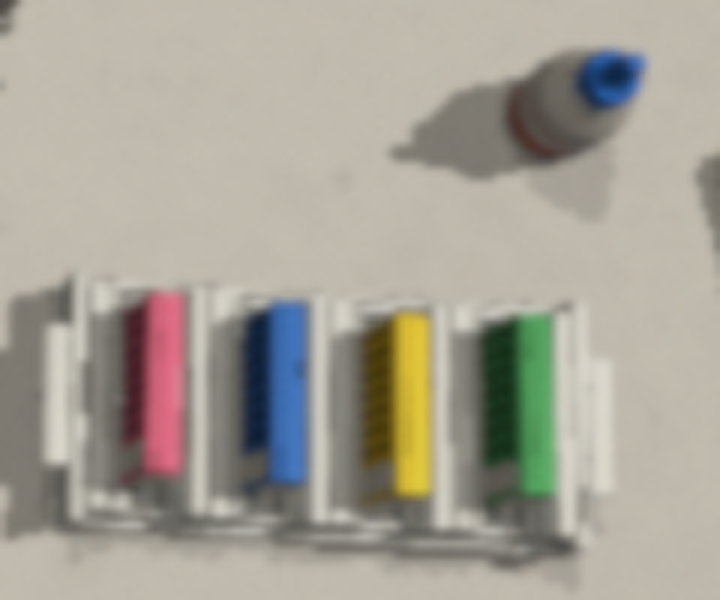

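View pics/c3.png

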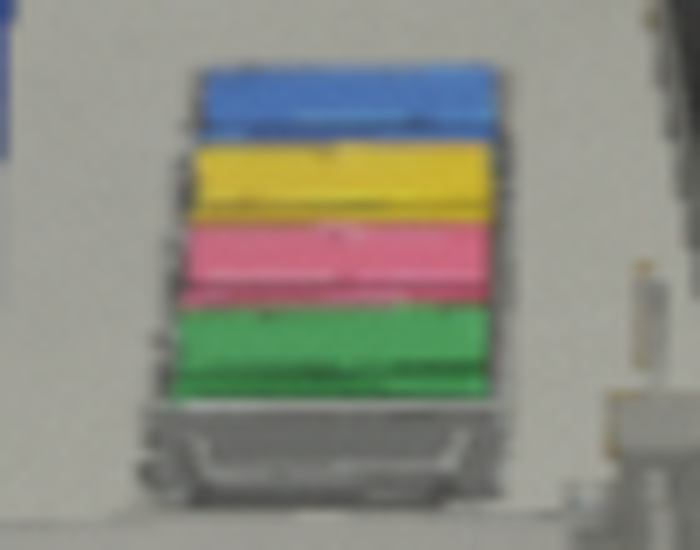

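View pics/c4.png

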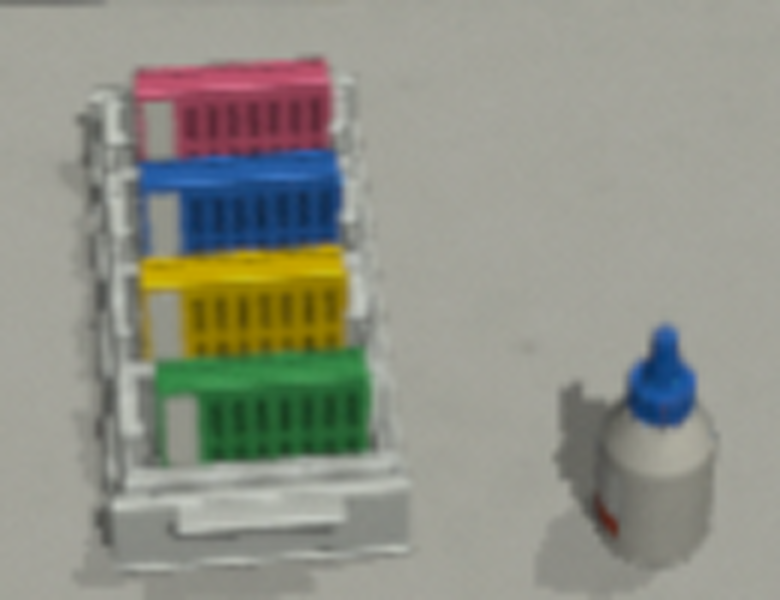

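```bash
cat > h.py <<'E'
from bench import *
import cv2,numpy as np
from scipy.spatial.transform import Rotation as Ro
def cam(n):
    c=camera_info(n); f=240/np.tan(np.radians(c["fov_y"]/2))
    K=np.array([[f,0,c["cx"]],[0,f,c["cy"]],[0,0,1]]); return K,c["dist_coeffs"],c["origin"],Ro.from_euler("xyz",c["orientation"],degrees=True).as_matrix()
def at_z(n,pts,z):
    K,D,o,R=cam(n); u=cv2.undistortPoints(np.array(pts,float).reshape(-1,1,2),K,D).reshape(-1,2)
    d=np.c_[u,np.ones(len(u))]@R.T
    return o+d*((z-o[2])/d[:,2])[:,None]
def proj(n,P):
    K,D,o,R=cam(n); P=np.array(P,float).reshape(-1,3)
    return cv2.projectPoints(((P-o)@R).reshape(-1,1,3),np.zeros(3),np.zeros(3),K,D)[0].reshape(-1,2)
E
python3 - <<'E'
from h import *
np.set_printoptions(suppress=True,precision=1)
# cassettes tops, c2: px = 395+u/6, 210+v/6 ; corners far-left, far-right, near-right, near-left
c2={'pink':[(150,292),(183,293),(180,474),(144,473)],'blue':[(272,302),(306,303),(304,484),(270,483)],
'yellow':[(396,313),(430,313),(429,496),(394,496)],'green':[(519,315),(553,315),(553,495),(520,495)]}
for k,v in c2.items():
    p=np.array(v,float)/6+[395,210]-.4; w=at_z("top",p,54); print(k,w[:,:2].tolist().__repr__()[:0],w.mean(0), "len",np.linalg.norm(w[0]-w[3]),"yaw",np.degrees(np.arctan2(*( (w[0]+w[1]-w[2]-w[3])[[1,0]]))))
# slots c1 boundaries far end and near end (z=30)
far=[(150,72),(277,90),(403,106),(528,124),(660,140)]; near=[(103,316),(233,333),(361,350),(490,366),(615,385)]
F=at_z("top",np.array(far)/6.5+[125,230]-.4,30);N=at_z("top",np.array(near)/6.5+[125,230]-.4,30)
for n,a in(("far",F),("near",N)): print(n,a)
C=(F[:-1]+F[1:]+N[:-1]+N[1:])/4; print("slots B Y P G",C)
# side
c4={'pink':[(135,72),(328,62),(330,84),(137,95)],'blue':[(138,168),(337,154),(340,176),(140,189)],'yellow':[(140,263),(343,249),(346,270),(141,284)],'green':[(155,367),(364,352),(368,376),(158,392)]}
for k,v in c4.items():
    p=np.array(v,float)/6+[280,290]-.4; w=at_z("side",p,54); print(k,w.mean(0))
far=[(203,70),(197,145),(190,225),(183,306),(174,400)]; near=[(497,65),(493,141),(491,220),(488,303),(490,395)]
F=at_z("side",np.array(far)/10+[270,160]-.4,30);N=at_z("side",np.array(near)/10+[270,160]-.4,30)
print(F,N); print((F[:-1]+F[1:]+N[:-1]+N[1:])/4)
d=np.load("pics/top0.npy")
for p in [(317,145),(316,185),(305,300),(270,130),(400,200),(490,225),(433,335),(252,315)]:
    z=d[p[1],p[0]]; K,D,o,R=cam("top"); u=cv2.undistortPoints(np.array([[p]],float),K,D)[0,0]; print(p,o+R@(np.r_[u,1]*z))
import bench; print([x for x in dir(bench) if not x.startswith('__')])
E
```

```text
pink  [ 441.6 -258.3   54. ] len 61.97953824471232 yaw 2.697579077660903
blue  [ 443.1 -300.1   54. ] len 61.8072430285667 yaw 2.941020860779868
yellow  [ 444.2 -341.9   54. ] len 62.392337576626595 yaw 2.5622467527287234
green  [ 449.1 -383.5   54. ] len 61.3066767995703 yaw 2.646295801693477
far [[446.  318.9  30. ]
 [445.  276.7  30. ]
 [444.6 235.1  30. ]
 [443.5 193.8  30. ]
 [443.4 150.4  30. ]]
near [[365.6 318.1  30. ]
 [365.2 275.8  30. ]
 [364.6 234.3  30. ]
 [364.4 192.5  30. ]
 [363.2 151.9  30. ]]
slots B Y P G [[405.4 297.4  30. ]
 [404.8 255.5  30. ]
 [404.3 213.9  30. ]
 [403.6 172.1  30. ]]
pink [ 443.7 -255.9   54. ]
blue [ 445.5 -298.8   54. ]
yellow [ 446.3 -339.6   54. ]
green [ 451.5 -382.4   54. ]
[[367.2 326.9  30. ]
 [367.1 285.   30. ]
 [366.9 242.4  30. ]
 [366.6 201.2  30. ]
 [366.1 155.6  30. ]] [[448.3 326.   30. ]
 [447.  283.6  30. ]
 [446.3 241.5  30. ]
 [445.3 199.3  30. ]
 [445.6 154.6  30. ]]
[[407.4 305.4  30. ]
 [406.8 263.1  30. ]
 [406.3 221.1  30. ]
 [405.9 177.7  30. ]]
(317, 145) [545.5 -31.6 392.9]
(316, 185) [529.  -31.6 273.4]
(305, 300) [358.6 -29.1  67.7]
(270, 130) [601.3  50.5 302.5]
(400, 200) [ 533.8 -174.7  230.6]
(490, 225) [ 560.1 -392.1   51.2]
(433, 335) [ 322.8 -298.1   15.3]
(252, 315) [318.6  78.6  15.1]
['PlanningError', 'camera_info', 'hand_in', 'nose_length', 'sense', 'snapshot']
```

```bash
python3 - <<'E'
from h import *
np.set_printoptions(suppress=True,precision=1,linewidth=160)
import bench; print(bench.nose_length)
K,D,o,R=cam("top")
for n in("top","side"):
    K,D,o,R=cam(n); d=np.load(f"pics/{n}0.npy"); p=cv2.imread(f"pics/{n}0.png")
    vv,uu=np.mgrid[0:480,0:640]; u=cv2.undistortPoints(np.stack([uu,vv],-1).reshape(-1,1,2).astype(float),K,D).reshape(-1,2)
    W=o+(np.c_[u,np.ones(len(u))]*d.reshape(-1,1))@R.T
    Cc=p.reshape(-1,3)
    for (x0,x1,y0,y1) in((390,420,135,340),(435,450,-410,-235)):
        m=(W[:,0]>x0)&(W[:,0]<x1)&(W[:,1]>y0)&(W[:,1]<y1)&(W[:,2]<80)
        print(n,m.sum())
        for y in range(y0,y1,3):
            k=m&(W[:,1]>=y)&(W[:,1]<y+3)
            if k.any(): print(y+1.5,k.sum(),"z med %.1f min %.1f max %.1f"%(np.median(W[k,2]),W[k,2].min(),W[k,2].max()),np.median(Cc[k],0))
E
```

```text
17.0
top 1344
136.5 35 z med 14.3 min -3.2 max 20.9 [149. 156. 161.]
142.5 15 z med 0.0 min -3.2 max 1.7 [128. 136. 141.]
145.5 22 z med -0.4 min -4.3 max 28.9 [104.  111.  114.5]
148.5 59 z med 14.8 min -2.1 max 30.6 [104. 111. 111.]
151.5 20 z med 26.7 min 19.0 max 31.2 [ 88. 127.  85.]
154.5 24 z med 28.9 min 18.3 max 32.1 [ 87.5 153.   77. ]
157.5 20 z med 29.6 min 27.1 max 32.2 [ 79.5 139.5  69.5]
160.5 13 z med 25.6 min 22.6 max 28.8 [ 56. 100.  48.]
163.5 14 z med 23.4 min 19.2 max 25.9 [51. 91. 44.]
166.5 1 z med 17.8 min 17.8 max 17.8 [49. 87. 43.]
169.5 12 z med 6.0 min 3.4 max 7.1 [51.5 90.5 45.5]
172.5 22 z med 5.5 min 2.6 max 7.7 [51.  88.  45.5]
175.5 19 z med 5.0 min 2.5 max 9.4 [ 71. 126.  63.]
178.5 19 z med 5.8 min 3.6 max 19.3 [ 70. 126.  61.]
181.5 48 z med 17.1 min -1.6 max 26.4 [ 66.5 120.5  57. ]
184.5 24 z med 24.2 min 18.6 max 28.8 [ 76. 137.  65.]
187.5 29 z med 27.4 min 23.8 max 31.4 [ 81. 144.  70.]
190.5 19 z med 29.0 min 25.7 max 33.0 [ 89. 149.  91.]
193.5 20 z med 28.7 min 25.0 max 31.1 [ 98.5 108.  148.5]
196.5 19 z med 28.9 min 27.1 max 34.4 [122. 10
[... 9206 characters left out ...]
.5 [112.   66.5  33. ]
-306.5 28 z med 38.4 min 27.1 max 55.8 [105.5  62.5  25. ]
-303.5 73 z med 42.7 min 24.8 max 58.1 [113.  65.  27.]
-300.5 12 z med 55.4 min 23.7 max 58.6 [159.  90.  38.]
-297.5 7 z med 55.9 min 55.4 max 57.7 [147.  84.  35.]
-294.5 6 z med 55.5 min 54.7 max 57.1 [143.  83.  46.]
-291.5 1 z med 54.4 min 54.4 max 54.4 [155.  88.  47.]
-264.5 26 z med 43.4 min 29.2 max 57.8 [ 74.5  55.5 124. ]
-261.5 60 z med 43.6 min 25.5 max 58.6 [ 74.5  57.  125.5]
-258.5 17 z med 54.2 min 23.8 max 58.9 [107.  82. 183.]
-255.5 7 z med 56.7 min 54.4 max 57.7 [105.  81. 181.]
-252.5 6 z med 56.0 min 54.5 max 56.7 [ 97.5  80.5 158.5]
-249.5 1 z med 55.6 min 55.6 max 55.6 [128. 123. 165.]
```

```bash
cat >> h.py <<'E'
def mv(c,t):
    """c,t: [x,y,z,yaw]; returns turn z deg, shift in m (tool axes of c)"""
    R=(Ro.from_euler("z",c[3],degrees=True)*Ro.from_euler("x",180,degrees=True))
    s=R.inv().apply(np.array(t[:3],float)-c[:3])/1000
    print("turn z",round(c[3]-t[3],2),"shift",np.round(s,4).tolist(), "len",round(float(np.linalg.norm(s)),3))
E
python3 - <<'E'
from h import *
np.set_printoptions(suppress=True,precision=1,linewidth=160)
K,D,o,R=cam("top"); d=np.load("pics/top0.npy")
vv,uu=np.mgrid[0:480,0:640]; u=cv2.undistortPoints(np.stack([uu,vv],-1).reshape(-1,1,2).astype(float),K,D).reshape(-1,2)
W=o+(np.c_[u,np.ones(len(u))]*d.reshape(-1,1))@R.T
for zl in (30,60,100,130,200):
    m=(W[:,2]>zl)&(abs(W[:,1]+20)<145)&(W[:,0]>250)&(d.ravel()>0)
    i=np.where(m)[0]; j=i[np.argsort(W[i,0])[:300:50]]; print(zl,W[j].tolist() and np.round(W[j]).tolist())
c=[231.901,-553.378,215.092,22.735]
mv(c,[442.5,-257.5,150,2.7])
E
```

```text
30 [[337.0, 36.0, 30.0], [380.0, -13.0, 39.0], [382.0, -34.0, 40.0], [384.0, -35.0, 39.0], [387.0, -37.0, 39.0], [389.0, -68.0, 34.0]]
60 [[348.0, -26.0, 67.0], [467.0, -112.0, 64.0], [473.0, -116.0, 75.0], [476.0, -112.0, 80.0], [480.0, 42.0, 83.0], [481.0, -93.0, 72.0]]
100 [[486.0, 85.0, 216.0], [489.0, 92.0, 239.0], [492.0, 78.0, 215.0], [495.0, 82.0, 245.0], [498.0, 95.0, 252.0], [501.0, 77.0, 228.0]]
130 [[486.0, 85.0, 216.0], [489.0, 92.0, 239.0], [492.0, 78.0, 215.0], [495.0, 82.0, 245.0], [498.0, 95.0, 252.0], [501.0, 77.0, 228.0]]
200 [[486.0, 85.0, 216.0], [489.0, 92.0, 239.0], [492.0, 78.0, 215.0], [495.0, 82.0, 245.0], [498.0, 95.0, 252.0], [501.0, 77.0, 228.0]]
turn z 20.04 shift [0.3086, -0.1915, 0.0651] len 0.369
```

Request:
jog_arm:
  plan:
    - [[0, 0, 2], [0.031, -0.019, 0.006], -0.38]
    - [[0, 0, 5], [0.077, -0.048, 0.016], -0.38]
    - [[0, 0, 8], [0.123, -0.077, 0.026], -0.38]
    - [[0, 0, 11], [0.17, -0.105, 0.036], -0.38]
    - [[0, 0, 14], [0.216, -0.134, 0.046], -0.38]
    - [[0, 0, 17], [0.262, -0.163, 0.055], -0.38]
    - [[0, 0, 19], [0.293, -0.182, 0.062], -0.38]
    - [[0, 0, 20], [0.3086, -0.1915, 0.065], -0.38]
    - [[0, 0, 20], [0.3086, -0.1915, 0.065], -0.38]
    - [[0, 0, 20], [0.3086, -0.1915, 0.065], -0.38]
  force: 50

```text
time: 1.35
tool_pos: [442.2, -257.8, 150.0]
tcp_rot: [180.0, 0.0, 2.8]
ft_force: [-0.3, -0.0, -0.5]
finger_gap: 26.6
```

```bash
python3 - <<'E'
from h import *
np.set_printoptions(suppress=True,precision=2)
s=sense(); print(s["time"],s["tool_pos"],s["tcp_rot"],s["finger_gap"],s["ft_force"],s["joint_pos"])
p,_=snapshot("side"); cv2.imwrite("pics/s1.png",p); q,_=snapshot("top"); cv2.imwrite("pics/t1.png",q)
cv2.imwrite("pics/s1c.png",cv2.resize(p[200:400,240:440],None,fx=3,fy=3,interpolation=cv2.INTER_CUBIC))
E
```

```text
1.35 [ 442.16 -257.83  149.97] [180.     0.03   2.75] 26.63131373843633 [-0.33 -0.01 -0.55] [-35.97  -3.93 103.78  -0.02  80.17  51.27]
```

View pics/s1c.png

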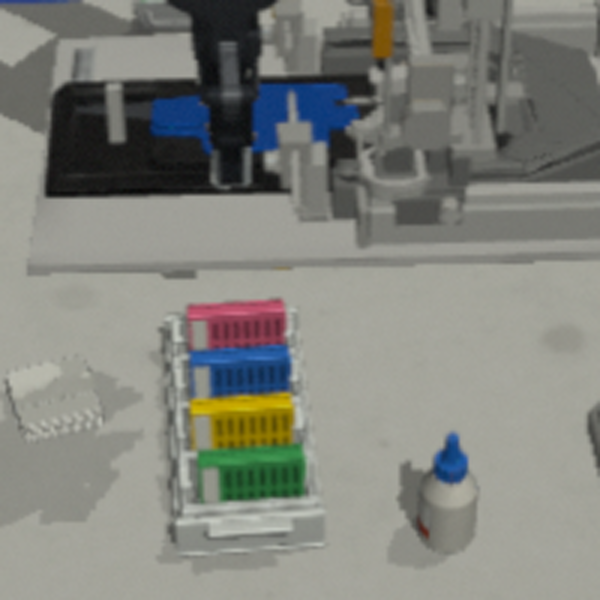

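```bash
python3 - <<'E'
from h import *
cv2.imwrite("pics/s1d.png",cv2.resize(cv2.imread("pics/s1.png")[230:270,290:345],None,fx=12,fy=12,interpolation=cv2.INTER_CUBIC))
for z in (133,136):
  for y in(-257.8-13.3,-257.8-27.8):
    print(z,y,(proj("side",[[442.2-11,y,z],[442.2+11,y,z]])-[290,230]+.4)*12)
E
```

```text
133 -271.1 [[249.60964956 557.88411201]
 [395.66606237 554.62965871]]
133 -285.6 [[248.99672241 620.12621329]
 [396.69246482 616.83176089]]
136 -271.1 [[248.95341444 542.5265962 ]
 [395.26766592 539.26740353]]
136 -285.6 [[248.33072637 604.7093532 ]
 [396.29093756 601.41001499]]
```

View pics/s1d.png

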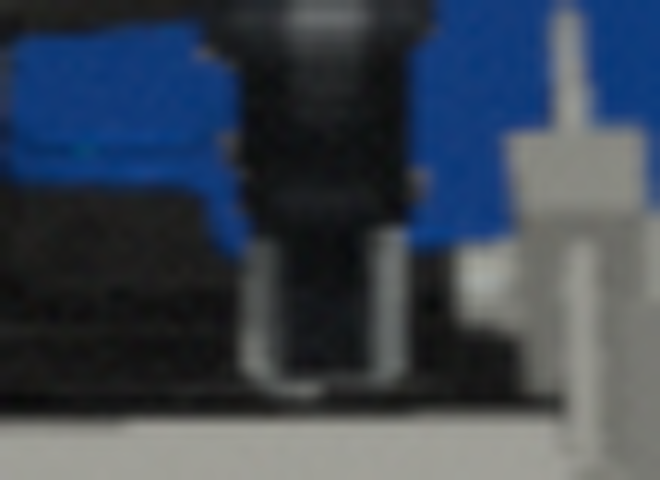

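```bash
python3 - <<'E'
from h import *
np.set_printoptions(suppress=True,precision=1,linewidth=150)
for n in("side","top"):
    p,d=snapshot(n); np.save(f"pics/{n}1.npy",d)
    K,D,o,R=cam(n)
    vv,uu=np.mgrid[0:480,0:640]; u=cv2.undistortPoints(np.stack([uu,vv],-1).reshape(-1,1,2).astype(float),K,D).reshape(-1,2)
    W=(o+(np.c_[u,np.ones(len(u))]*d.reshape(-1,1))@R.T)
    m=(abs(W[:,0]-442)<60)&(abs(W[:,1]+258)<70)&(W[:,2]>100)&(W[:,2]<500)
    i=np.where(m)[0]
    print(n,len(i),"lowest"); j=i[np.argsort(W[i,2])[:60:6]]; print(np.c_[uu.ravel()[j],vv.ravel()[j],W[j]])
W2=W
g=cv2.imread("pics/t1.png"); cv2.imwrite("pics/t1c.png",cv2.resize(g[180:300,360:500],None,fx=5,fy=5,interpolation=cv2.INTER_CUBIC))
E
```

```text
side 7118 lowest
[[ 316.   262.   442.2 -274.3  167.7]
 [ 319.   261.   447.6 -275.3  170.6]
 [ 316.   261.   442.4 -277.   172. ]
 [ 314.   261.   438.9 -278.8  173.6]
 [ 322.   259.   453.  -276.5  175.8]
 [ 322.   257.   453.1 -272.7  177.3]
 [ 312.   258.   435.5 -276.6  178.6]
 [ 317.   260.   444.3 -283.9  179.6]
 [ 311.   258.   433.9 -279.2  180.7]
 [ 316.   259.   442.6 -283.3  181.4]]
top 2888 lowest
[[ 425.   268.   433.3 -238.8  167.8]
 [ 428.   269.   430.7 -242.3  176.2]
 [ 423.   266.   434.  -232.   181.6]
 [ 428.   268.   430.1 -239.1  190.1]
 [ 426.   265.   434.1 -234.2  194.7]
 [ 429.   267.   427.9 -235.4  213.4]
 [ 426.   263.   433.6 -229.4  215.7]
 [ 429.   262.   435.7 -233.9  217.2]
 [ 427.   260.   438.5 -230.1  218.2]
 [ 427.   262.   434.9 -230.1  219.3]]
```

View pics/t1c.png

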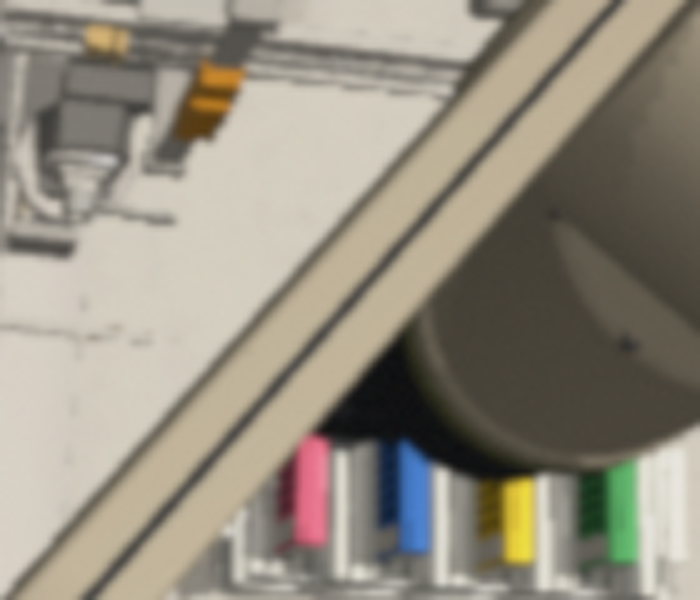

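View pics/s1.png

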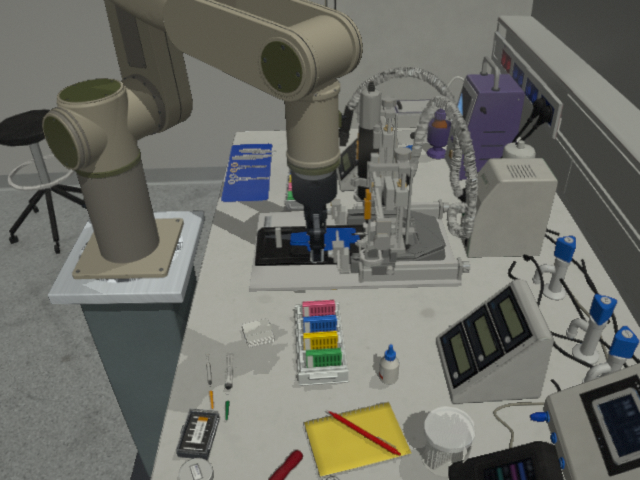

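```bash
python3 - <<'E'
from h import *
np.set_printoptions(suppress=True,precision=0,linewidth=150)
d=np.load("pics/side1.npy");K,D,o,R=cam("side")
pts=[(316,v) for v in range(276,170,-4)]
for p in pts:
    u=cv2.undistortPoints(np.array([[p]],float),K,D)[0,0]; z=d[p[1],p[0]]; w=o+R@(np.r_[u,1]*z)
    row=d[p[1]]; # width: contiguous near-depth span
    a=p[0]
    while abs(row[a-1]-z)<40:a-=1
    b=p[0]
    while abs(row[b+1]-z)<40:b+=1
    f=K[0,0]; print(p,w,"width mm",(b-a+1)*z/f)
im=cv2.imread("pics/s1.png")[150:280,270:370]; cv2.imwrite("pics/s1e.png",cv2.resize(im,None,fx=6,fy=4.6,interpolation=cv2.INTER_CUBIC) if 0 else cv2.resize(im,None,fx=4.6,fy=4.6,interpolation=cv2.INTER_CUBIC))
E
```

```text
(316, 276) [ 438. -125.   12.] width mm 420.86136566729084
(316, 272) [ 438. -115.   15.] width mm 345.8551242832696
(316, 268) [ 438. -100.   13.] width mm 91.15696273761624
(316, 264) [438. -91.  18.] width mm 163.37338206690112
(316, 260) [ 443. -282.  178.] width mm 22.67559615561137
(316, 256) [ 443. -282.  187.] width mm 22.54349587672178
(316, 252) [ 443. -281.  195.] width mm 22.464365953181435
(316, 248) [ 444. -304.  221.] width mm 25.041184853326307
(316, 244) [ 444. -298.  225.] width mm 26.770225763152656
(316, 240) [ 444. -312.  243.] width mm 24.501786320081358
(316, 236) [ 445. -319.  256.] width mm 24.16002251475842
(316, 232) [ 445. -320.  265.] width mm 27.213980346329578
(316, 228) [ 445. -313.  268.] width mm 20.886967005540516
(316, 224) [ 445. -308.  272.] width mm 20.913593678435717
(316, 220) [ 445. -302.  276.] width mm 27.43964988030586
(316, 216) [ 445. -294.  278.] width mm 38.94504904689333
(316, 212) [ 445. -296.  288.] width mm 38.63932731330036
(316, 208) [ 446. -292.  293.] width mm 32.20488500485414
(316, 204) [ 446. -294.  302.] width mm 36.75841259369823
(316, 200) [ 446. -292.  308.] width mm 57.39275948764544
(316, 196) [ 446. -293.  316.] width mm 69.71820017179357
(316, 192) [ 446. -293.  323.] width mm 72.6037616432528
(316, 188) [ 447. -294.  331.] width mm 70.58317579807898
(316, 184) [ 447. -282.  331.] width mm 72.86171936370934
(316, 180) [ 447. -268.  331.] width mm 75.42111218982036
(316, 176) [ 447. -286.  348.] width mm 73.34992901757505
(316, 172) [ 447. -300.  363.] width mm 57.95889720805739
```

View pics/s1e.png

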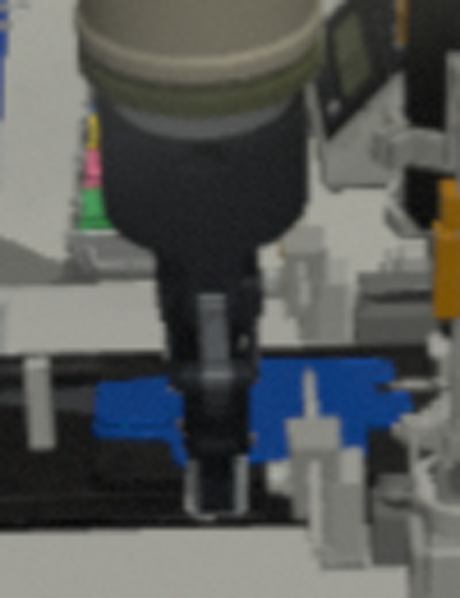

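```bash
python3 - <<'E'
from h import *
np.set_printoptions(suppress=True,precision=1,linewidth=150)
for z in(170,200,215,230,245): print(z,proj("side",[[231.9,-553.4,z]]), proj("top",[[231.9,-553.4,z]]))
d=np.load("pics/side0.npy");K,D,o,R=cam("side")
for p in [(163,374),(162,370),(160,365),(158,360),(150,345),(152,350)]:
    u=cv2.undistortPoints(np.array([[p]],float),K,D)[0,0]; z=d[p[1],p[0]]; print(p,o+R@(np.r_[u,1]*z))
im=cv2.imread("pics/side0.png")[290:390,100:200]; cv2.imwrite("pics/s0e.png",cv2.resize(im,None,fx=6,fy=6,interpolation=cv2.INTER_CUBIC))
im=cv2.imread("pics/top0.png")[400:480,560:640]; cv2.imwrite("pics/t0e.png",cv2.resize(im,None,fx=6,fy=6,interpolation=cv2.INTER_CUBIC))
E
```

```text
170 [[165.9 387.6]] [[606.4 409.4]]
200 [[161.6 373.5]] [[618.1 412.4]]
215 [[159.4 366.1]] [[624.3 414.1]]
230 [[157.1 358.6]] [[630.9 415.7]]
245 [[154.8 350.8]] [[637.6 417.5]]
(163, 374) [ 254.7 -601.8  254.9]
(162, 370) [ 256.  -604.2  265. ]
(160, 365) [ 254.5 -602.3  272. ]
(158, 360) [ 260.5 -617.4  297.6]
(150, 345) [ 256.7 -618.2  323.8]
(152, 350) [ 257.9 -619.5  317. ]
```

View pics/s0e.png

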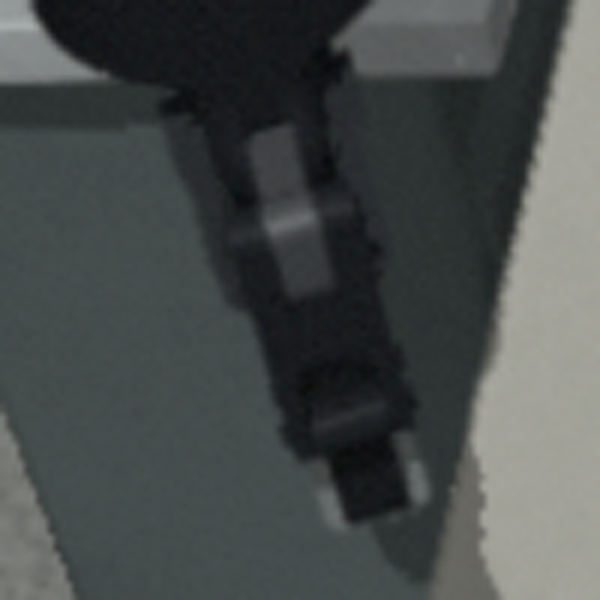

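View pics/t0e.png

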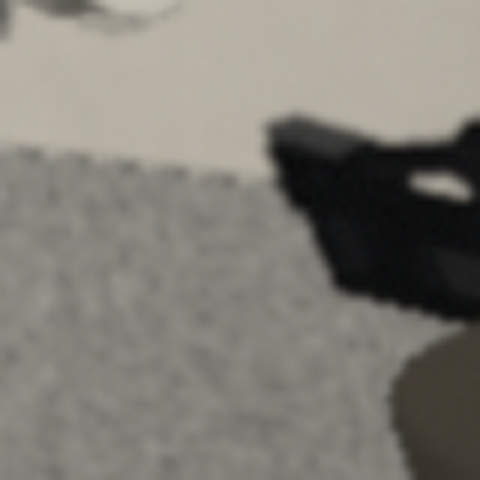

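Request:
jog_arm:
  plan:
    - [[0, 0, 0], [0, 0, 0.01], -0.38]
    - [[0, 0, 0], [0, 0, 0.03], -0.38]
    - [[0, 0, 0], [0, 0, 0.05], -0.38]
    - [[0, 0, 0], [0, 0, 0.07], -0.38]
    - [[0, 0, 0], [0, 0, 0.085], -0.38]
    - [[0, 0, 0], [0, 0, 0.093], -0.38]
    - [[0, 0, 0], [0, 0, 0.097], -0.38]
    - [[0, 0, 0], [0, 0, 0.098], -0.38]
    - [[0, 0, 0], [0, 0, 0.098], -0.38]

```text
time: 2.68
tool_pos: [442.9, -257.8, 52.7]
tcp_rot: [180.0, -0.0, 2.7]
ft_force: [-0.3, -0.3, 0.3]
finger_gap: 26.4
```

```bash
cat > look.py <<'E'
import sys
from h import *
np.set_printoptions(suppress=True,precision=2)
def look(name,cam_="side",box=(280,240,400,330),f=6):
    p,d=snapshot(cam_); x0,y0,x1,y1=box
    cv2.imwrite(f"pics/{name}.png",cv2.resize(p[y0:y1,x0:x1],None,fx=f,fy=f,interpolation=cv2.INTER_CUBIC)); np.save(f"pics/{name}.npy",d); cv2.imwrite(f"pics/{name}_full.png",p)
def st():
    s=sense(); print(s["time"],s["tool_pos"],s["tcp_rot"],s["finger_gap"],s["ft_force"])
E
python3 - <<'E'
from look import *
st(); look("s2")
E
```

```text
2.675 [ 442.93 -257.75   52.68] [179.97  -0.05   2.73] 26.350800550080987 [-0.34 -0.28  0.32]
```

View pics/s2.png

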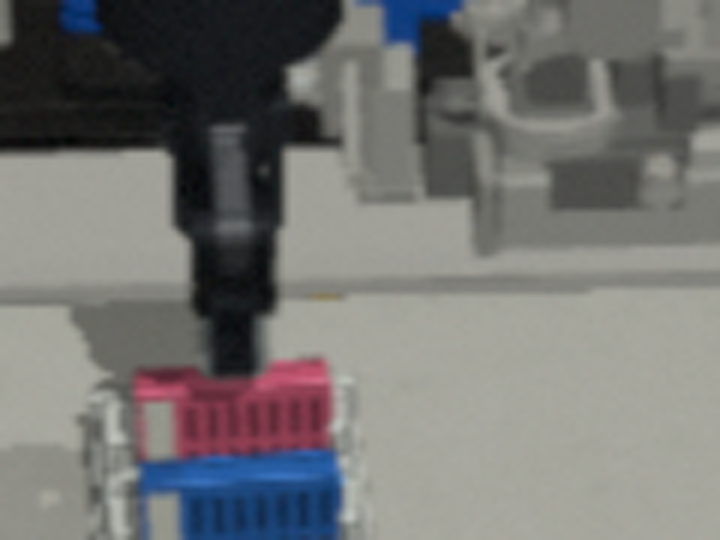

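Request:
jog_arm:
  plan:
    - [[0, 0, 0], [0, 0, 0.003], -0.38]
    - [[0, 0, 0], [0, 0, 0.005], -0.38]
    - [[0, 0, 0], [0, 0, 0.007], -0.38]
    - [[0, 0, 0], [0, 0, 0.007], -0.38]

```text
time: 3.22
tool_pos: [442.3, -257.4, 44.8]
tcp_rot: [-180.0, 0.0, 2.7]
ft_force: [-0.3, 0.3, -0.1]
finger_gap: 26.6
```

```bash
python3 - <<'E'
from look import *
st()
for z in (33,50,60,65,70,75): print(z,(proj("side",[[443,-271,z],[443,-285,z]])-[280,240]+.4)*6)
E
```

```text
3.225 [ 442.31 -257.36   44.78] [-179.98    0.02    2.73] 26.556793007283627 [-0.27  0.31 -0.07]
33 [[232.16 458.94]
 [232.38 489.65]]
50 [[230.83 419.92]
 [231.03 450.55]]
60 [[230.03 396.6 ]
 [230.23 427.17]]
65 [[229.63 384.84]
 [229.82 415.38]]
70 [[229.23 373.01]
 [229.42 403.53]]
75 [[228.82 361.11]
 [229.01 391.6 ]]
```

Request:
jog_arm:
  plan:
    - [[0, 0, 0], [0, 0, 0.003], -0.38]
    - [[0, 0, 0], [0, 0, 0.006], -0.38]
    - [[0, 0, 0], [0, 0, 0.009], -0.38]
    - [[0, 0, 0], [0, 0, 0.012], -0.38]
    - [[0, 0, 0], [0, 0, 0.012], -0.38]

```text
time: 3.85
tool_pos: [442.3, -257.3, 32.7]
tcp_rot: [-180.0, 0.0, 2.7]
ft_force: [-0.6, 0.3, 0.1]
finger_gap: 26.4
```

```bash
python3 - <<'E'
from look import *
st(); look("s3")
E
```

```text
3.85 [ 442.27 -257.33   32.72] [-179.98    0.03    2.73] 26.362145781623784 [-0.56  0.32  0.12]
```

View pics/s3.png

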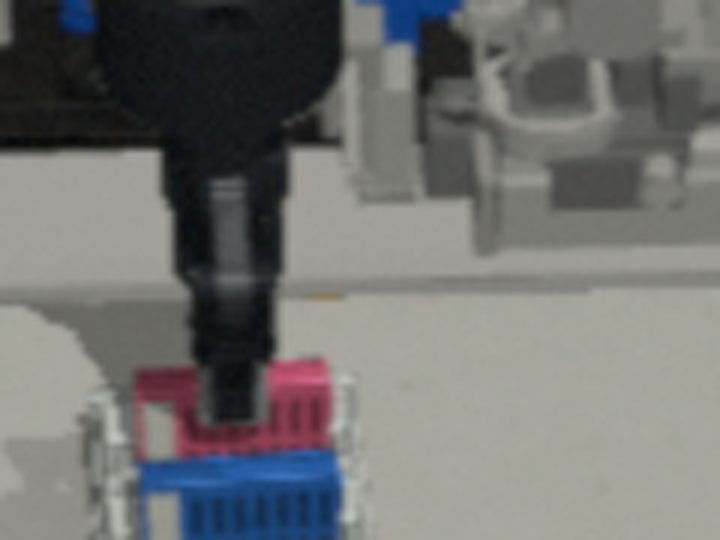

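Request:
jog_arm:
  plan:
    - [[0, 0, 0], [0, 0, 0.003], -0.38]
    - [[0, 0, 0], [0, 0, 0.006], -0.38]
    - [[0, 0, 0], [0, 0, 0.009], -0.38]
    - [[0, 0, 0], [0, 0, 0.011], -0.38]
    - [[0, 0, 0], [0, 0, 0.011], -0.38]
    - [[0, 0, 0], [0, 0, 0.011], -0.55]
    - [[0, 0, 0], [0, 0, 0.011], -0.65]
    - [[0, 0, 0], [0, 0, 0.011], -0.8]
    - [[0, 0, 0], [0, 0, 0.011], -1]
    - [[0, 0, 0], [0, 0, 0.011], -1]
    - [[0, 0, 0], [0, 0, 0.011], -1]
  force: 50

```text
time: 5.28
tool_pos: [442.7, -257.6, 22.3]
tcp_rot: [180.0, -0.0, 2.7]
ft_force: [-0.0, 0.2, 3.1]
finger_gap: 10.5
```

```bash
python3 - <<'E'
from look import *
st(); look("s4")
E
```

```text
5.275 [ 442.74 -257.63   22.34] [179.98  -0.02   2.74] 10.540037282851419 [-0.02  0.15  3.11]
```

View pics/s4.png

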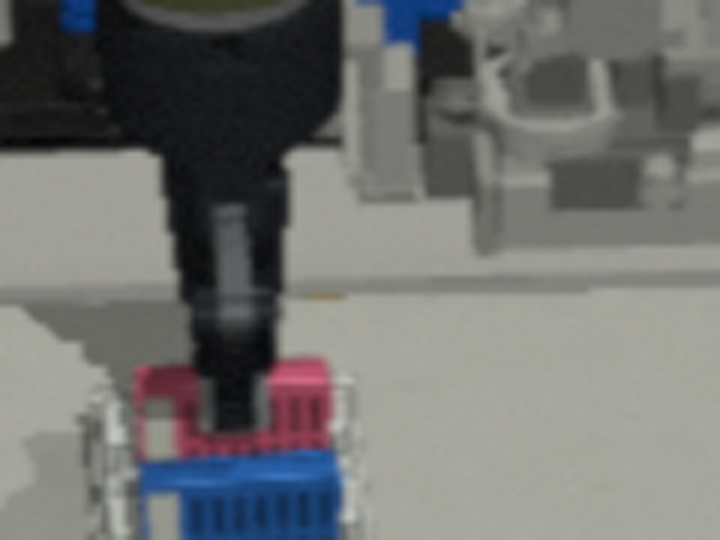

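Request:
jog_arm:
  plan:
    - [[0, 0, 0], [0, 0, -0.003], -1]
    - [[0, 0, 0], [0, 0, -0.01], -1]
    - [[0, 0, 0], [0, 0, -0.022], -1]
    - [[0, 0, 0], [0, 0, -0.04], -1]
    - [[0, 0, 0], [0, 0, -0.06], -1]
    - [[0, 0, 0], [0, 0, -0.08], -1]
    - [[0, 0, 0], [0, 0, -0.1], -1]
    - [[0, 0, 0.5], [-0.004, 0, -0.116], -1]
    - [[0, 0, 1.5], [-0.014, -0.001, -0.125], -1]
    - [[0, 0, 2.5], [-0.026, -0.0015, -0.128], -1]
    - [[0, 0, 3.2], [-0.035, -0.0018, -0.128], -1]
    - [[0, 0, 3.4], [-0.0375, -0.0018, -0.128], -1]

```text
time: 6.82
tool_pos: [403.8, -257.2, 149.3]
tcp_rot: [-180.0, 0.1, -0.7]
ft_force: [0.5, -0.4, 0.4]
finger_gap: 11.2
```

```bash
python3 - <<'E'
from look import *
st(); look("s5",box=(270,180,390,300),f=5)
mv([405,-257.5,150.1,-0.67],[405,214.7,150.1,-.67])
E
```

```text
6.825 [ 403.85 -257.25  149.35] [-179.96    0.06   -0.72] 11.158502623940485 [ 0.47 -0.43  0.38]
turn z 0.0 shift [-0.0055, -0.4722, -0.0] len 0.472
```

View pics/s5.png

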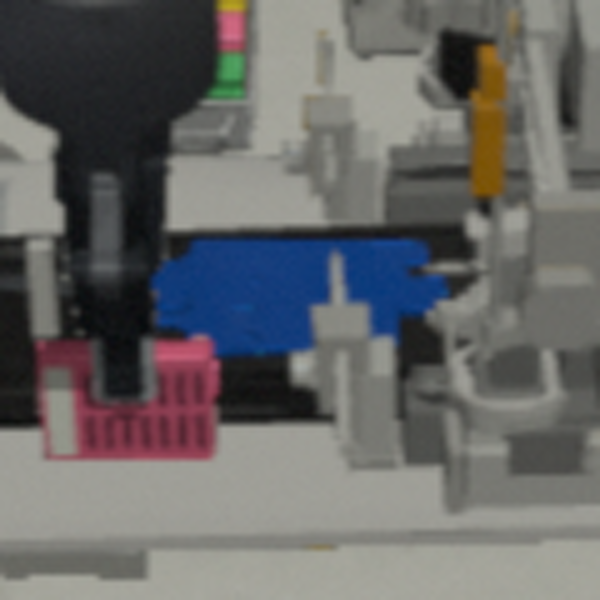

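Request:
jog_arm:
  plan:
    - [[0, 0, 0], [0, -0.012, 0], -1]
    - [[0, 0, 0], [-0.0005, -0.04, 0], -1]
    - [[0, 0, 0], [-0.001, -0.082, 0], -1]
    - [[0, 0, 0], [-0.0015, -0.132, 0], -1]
    - [[0, 0, 0], [-0.002, -0.186, 0], -1]
    - [[0, 0, 0], [-0.003, -0.24, 0], -1]
    - [[0, 0, 0], [-0.0035, -0.294, 0], -1]
    - [[0, 0, 0], [-0.004, -0.348, 0], -1]
    - [[0, 0, 0], [-0.0045, -0.398, 0], -1]
    - [[0, 0, 0], [-0.005, -0.438, 0], -1]
    - [[0, 0, 0], [-0.0055, -0.462, 0], -1]
    - [[0, 0, 0], [-0.0055, -0.472, 0], -1]

```text
time: 8.38
tool_pos: [404.2, 216.2, 149.8]
tcp_rot: [180.0, 0.0, -0.5]
ft_force: [0.2, 1.0, 0.1]
finger_gap: 10.6
```

Request:
jog_arm:
  plan:
    - [[0, 0, 0], [0, 0, 0.01], -1]
    - [[0, 0, 0], [0, 0, 0.03], -1]
    - [[0, 0, 0], [0, 0, 0.05], -1]
    - [[0, 0, 0], [0, 0, 0.065], -1]
    - [[0, 0, 0], [0, 0, 0.074], -1]
    - [[0, 0, 0], [0, 0, 0.078], -1]
    - [[0, 0, 0], [0, 0, 0.078], -1]

```text
time: 9.25
tool_pos: [405.1, 214.5, 72.2]
tcp_rot: [-180.0, -0.0, -0.7]
ft_force: [0.3, -0.0, -1.2]
finger_gap: 10.8
```

```bash
python3 - <<'E'
from look import *
st(); look("s6",box=(250,130,350,230),f=6); look("t6","top",box=(115,210,245,310),f=6)
E
```

```text
9.25 [405.12 214.5   72.24] [-180.     -0.01   -0.67] 10.802059747989178 [ 0.27 -0.04 -1.21]
```

View pics/s6.png

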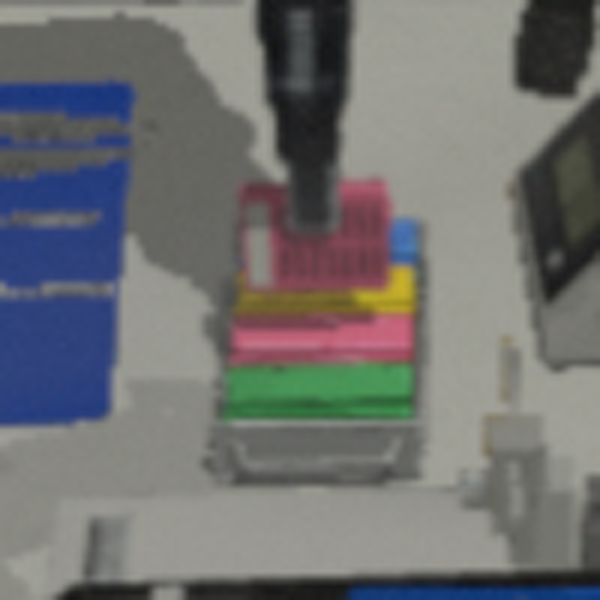

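View pics/t6.png

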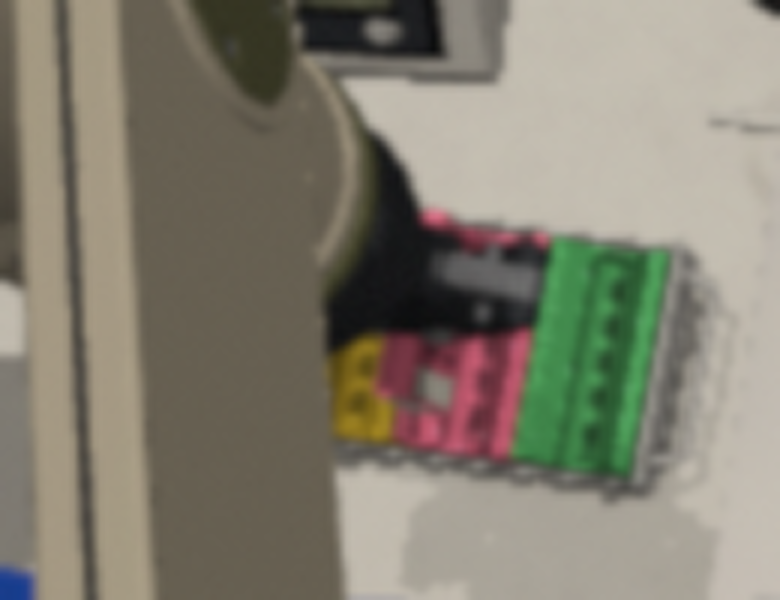

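```bash
python3 - <<'E'
from look import *
for z in (56,104): print(z,(proj("side",[[374,208.5,z],[436,208.5,z]])-[250,130]+.4)*6)
# top: near lower cassette corner & slot center line
q=[(374,208.5,56),(374,220.5,56),(436,208.5,56),(374,208.5,104),(374,220.5,104)]
print((proj("top",q)-[115,210]+.4)*6)
E
```

```text
56 [[244.42 302.15]
 [389.51 298.89]]
104 [[238.54 202.89]
 [386.37 199.55]]
[[450.61 415.84]
 [415.51 411.66]
 [482.72 236.69]
 [408.95 397.48]
 [371.96 393.07]]
```

```bash
python3 - <<'E'
from look import *
p=cv2.imread("pics/t6_full.png"); cv2.imwrite("pics/t6z.png",cv2.resize(p[255:295,165:225],None,fx=13,fy=13,interpolation=cv2.INTER_CUBIC))
q=[(374,208.5,56),(374,220.5,56),(374,208.5,104),(374,220.5,104),(364.6,234.3-21,6)]
print((proj("top",q)-[165,255]+.46)*13)
E
```

```text
[[327.11 316.78]
 [251.06 307.71]
 [236.84 276.98]
 [156.7  267.44]
 [372.83 407.5 ]]
```

View pics/t6z.png

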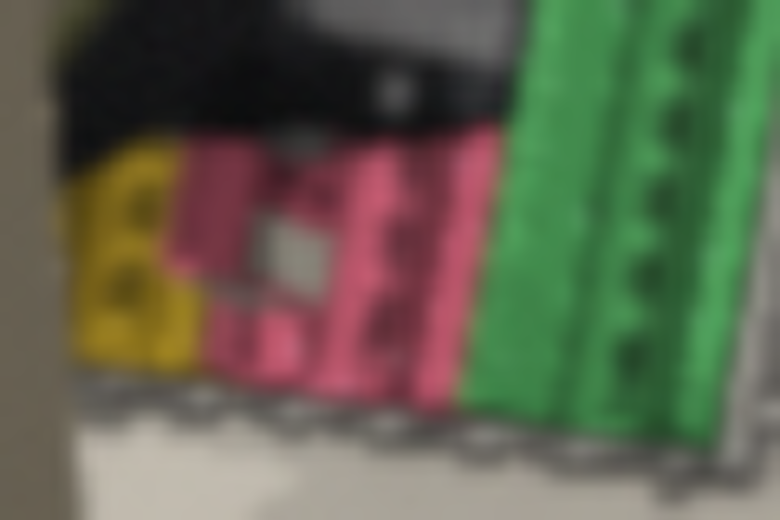

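```bash
python3 - <<'E'
from look import *
f=lambda pts,z: at_z("top",np.array(pts,float)/13+[165,255]-.46,z)
c=f([(170,268),(250,285)],104); print("cass top",c,c.mean(0))
b=f([(207,375),(455,408)],30); print("slot near",b,b.mean(0))
b=f([(184,140),(503,125)],30); print(b)
g=lambda pts,z: at_z("side",np.array(pts,float)/6+[250,130]-.42,z)
print(g([(243,289),(388,288)],56), g([(233,313),(230,362),(413,313),(413,362)],30))
E
```

```text
cass top [[374.15 218.54 104.  ]
 [373.06 206.36 104.  ]] [373.6  212.45 104.  ]
slot near [[364.82 233.61  30.  ]
 [364.29 193.38  30.  ]] [364.56 213.5   30.  ]
[[401.79 244.17  30.  ]
 [410.28 193.59  30.  ]]
[[372.93 219.88  56.  ]
 [435.29 217.94  56.  ]] [[366.29 244.28  30.  ]
 [366.6  202.61  30.  ]
 [445.5  240.78  30.  ]
 [445.33 199.21  30.  ]]
```

Request:
jog_arm:
  plan:
    - [[0, 0, 0], [0, -0.0005, 0.008], -1]
    - [[0, 0, 0], [0, -0.0005, 0.018], -1]
    - [[0, 0, 0], [0, -0.0005, 0.026], -1]
    - [[0, 0, 0], [0, -0.0005, 0.032], -1]
    - [[0, 0, 0], [0, -0.0005, 0.036], -1]
    - [[0, 0, 0], [0, -0.0005, 0.039], -1]
    - [[0, 0, 0], [0, -0.0005, 0.04], -1]
    - [[0, 0, 0], [0, -0.0005, 0.04], -1]

```text
time: 10.35
tool_pos: [405.1, 215.1, 32.2]
tcp_rot: [-180.0, -0.0, -0.7]
ft_force: [-0.3, -0.5, -0.8]
finger_gap: 10.3
```

```bash
python3 - <<'E'
from look import *
for i in range(3): st()
print(sense()["wrist_torque"])
look("s7",box=(250,130,350,230),f=6); look("t7","top",box=(165,225,225,295),f=8)
E
```

```text
10.35 [405.07 215.08  32.21] [-180.     -0.01   -0.67] 10.345177547548792 [-0.29 -0.47 -0.78]
10.35 [405.07 215.08  32.21] [-180.     -0.01   -0.67] 10.345177547548792 [-0.29 -0.47 -0.78]
10.35 [405.07 215.08  32.21] [-180.     -0.01   -0.67] 10.345177547548792 [-0.29 -0.47 -0.78]
[-0.04  0.03  0.01]
```

View pics/t7.png

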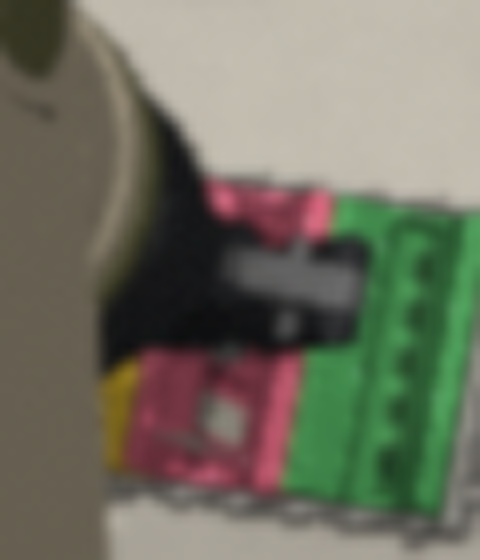

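View pics/s7.png

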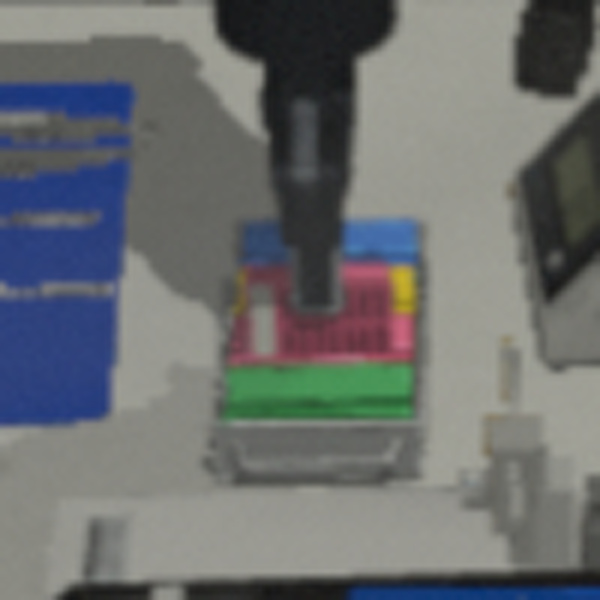

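Request:
jog_arm:
  plan:
    - [[0, 0, 0], [0, 0, 0.003], -1]
    - [[0, 0, 0], [0, 0, 0.006], -1]
    - [[0, 0, 0], [0, 0, 0.008], -1]
    - [[0, 0, 0], [0, 0, 0.009], -1]
    - [[0, 0, 0], [0, 0, 0.0097], -1]
    - [[0, 0, 0], [0, 0, 0.01], -1]
    - [[0, 0, 0], [0, 0, 0.01], -1]

```text
time: 11.32
tool_pos: [405.0, 215.1, 22.4]
tcp_rot: [-180.0, -0.0, -0.7]
ft_force: [-1.6, -1.2, 3.5]
finger_gap: 10.7
```

Request:
jog_arm:
  plan:
    - [[0, 0, 0], [0, 0, 0.0003], -0.6]
    - [[0, 0, 0], [0, 0, 0.0003], -0.38]
    - [[0, 0, 0], [0, 0, 0.0003], -0.38]
    - [[0, 0, 0], [0, 0, 0.0003], -0.38]
    - [[0, 0, 0], [0, 0, -0.008], -0.38]
    - [[0, 0, 0], [0, 0, -0.025], -0.38]
    - [[0, 0, 0], [0, 0, -0.05], -0.38]
    - [[0, 0, 0], [0, 0, -0.08], -0.38]
    - [[0, 0, 0], [0, 0, -0.11], -0.38]
    - [[0, 0, 0], [0, 0, -0.124], -0.38]
    - [[0, 0, 0], [0, 0, -0.128], -0.38]

```text
time: 12.7
tool_pos: [405.6, 215.3, 151.4]
tcp_rot: [-180.0, -0.1, -0.7]
ft_force: [0.5, -0.0, 0.4]
finger_gap: 26.9
```

```bash
python3 - <<'E'
from look import *
st(); look("s8",box=(250,130,350,230),f=6)
mv([405,215.2,150.1,-.67],[408,-337,150.1,2.7])
mv([405,215.2,150.1,-.67],[446,-341.0,150.1,2.7])
E
```

```text
12.7 [405.6  215.32 151.4 ] [-179.95   -0.12   -0.66] 26.949902480884877 [ 0.55 -0.05  0.39]
turn z -3.37 shift [0.0095, 0.5521, 0.0] len 0.552
turn z -3.37 shift [0.0475, 0.5557, 0.0] len 0.558
```

View pics/s8.png

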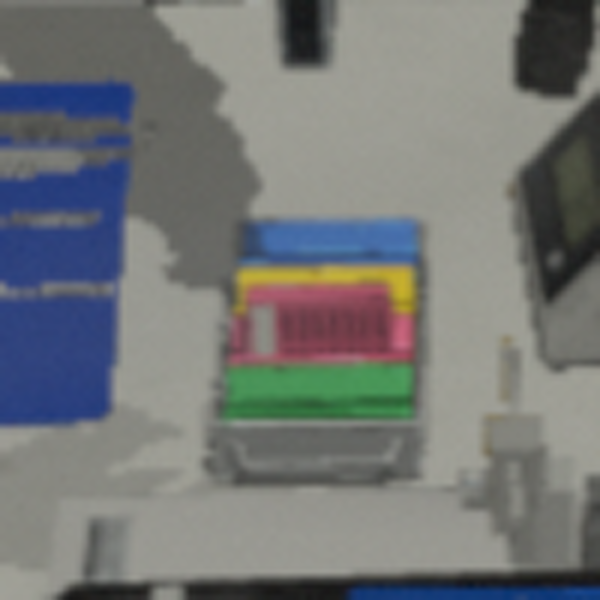

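Request:
jog_arm:
  plan:
    - [[0, 0, 0], [0, 0.015, 0], -0.38]
    - [[0, 0, 0], [0.0005, 0.055, 0], -0.38]
    - [[0, 0, 0], [0.001, 0.11, 0], -0.38]
    - [[0, 0, 0], [0.002, 0.165, 0], -0.38]
    - [[0, 0, 0], [0.0025, 0.22, 0], -0.38]
    - [[0, 0, 0], [0.003, 0.275, 0], -0.38]
    - [[0, 0, 0], [0.004, 0.33, 0], -0.38]
    - [[0, 0, 0], [0.0045, 0.385, 0], -0.38]
    - [[0, 0, -1], [0.008, 0.44, 0], -0.38]
    - [[0, 0, -2], [0.02, 0.49, 0], -0.38]
    - [[0, 0, -3], [0.036, 0.535, 0], -0.38]
    - [[0, 0, -3.4], [0.0465, 0.556, 0], -0.38]

```text
time: 14.25
tool_pos: [443.4, -343.9, 148.3]
tcp_rot: [-179.9, 0.1, 2.6]
ft_force: [-0.2, 0.0, 0.2]
finger_gap: 26.5
```

Request:
jog_arm:
  plan:
    - [[0, 0, 0], [0, 0, 0.01], -0.38]
    - [[0, 0, 0], [0, 0, 0.03], -0.38]
    - [[0, 0, 0], [0, 0, 0.05], -0.38]
    - [[0, 0, 0], [0, 0, 0.07], -0.38]
    - [[0, 0, 0], [0, 0, 0.085], -0.38]
    - [[0, 0, 0], [0, 0, 0.093], -0.38]
    - [[0, 0, 0], [0, 0, 0.097], -0.38]
    - [[0, 0, 0], [0, 0, 0.098], -0.38]
    - [[0, 0, 0], [0, 0, 0.098], -0.38]

```text
time: 15.38
tool_pos: [445.4, -341.8, 52.7]
tcp_rot: [180.0, -0.0, 2.7]
ft_force: [0.6, -0.7, 0.1]
finger_gap: 26.7
```

```bash
python3 - <<'E'
from look import *
st(); look("s9")
E
```

```text
15.375 [ 445.35 -341.83   52.69] [179.96  -0.04   2.73] 26.71630437853239 [ 0.55 -0.67  0.14]
```

View pics/s9.png

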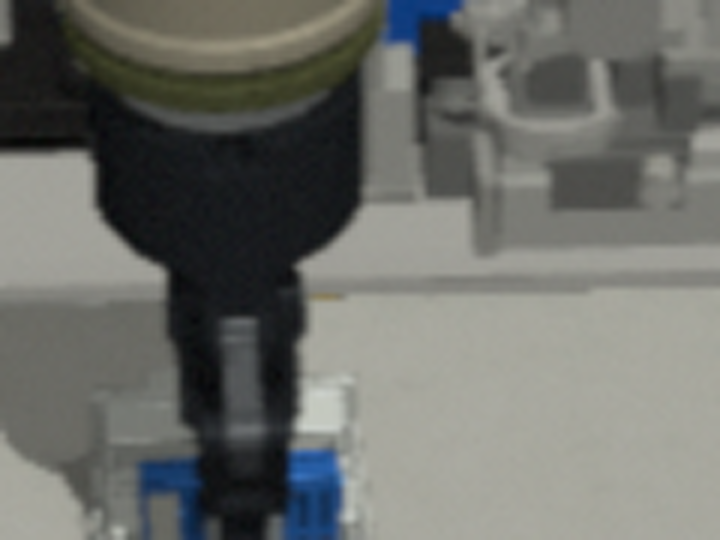

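Request:
jog_arm:
  plan:
    - [[0, 0, 0], [0, 0, 0.004], -0.38]
    - [[0, 0, 0], [0, 0, 0.01], -0.38]
    - [[0, 0, 0], [0, 0, 0.018], -0.38]
    - [[0, 0, 0], [0, 0, 0.025], -0.38]
    - [[0, 0, 0], [0, 0, 0.029], -0.38]
    - [[0, 0, 0], [0, 0, 0.03], -0.38]
    - [[0, 0, 0], [0, 0, 0.03], -0.38]

```text
time: 16.3
tool_pos: [445.1, -341.5, 22.2]
tcp_rot: [180.0, -0.0, 2.7]
ft_force: [-0.2, -0.0, -0.4]
finger_gap: 26.5
```

```bash
python3 - <<'E'
from look import *
st(); look("s10",box=(280,280,400,380))
E
```

```text
16.3 [ 445.11 -341.52   22.2 ] [179.99  -0.01   2.74] 26.470585353359013 [-0.22 -0.   -0.43]
```

View pics/s10.png

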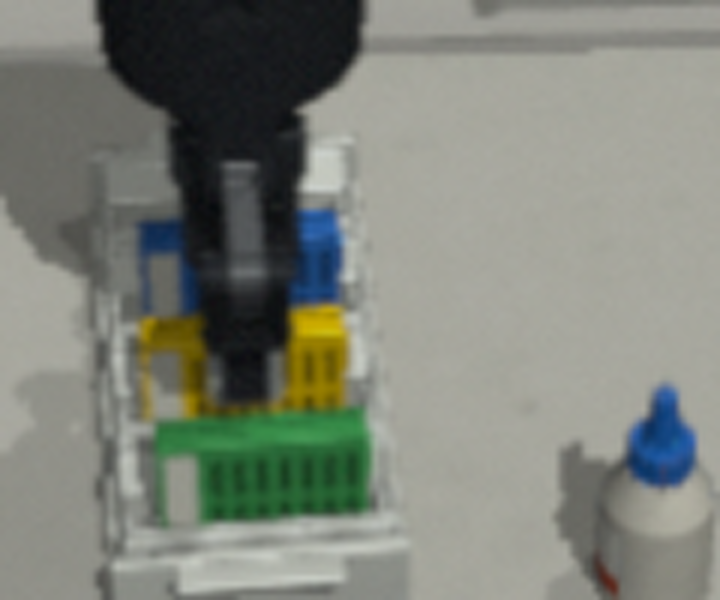

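Request:
jog_arm:
  plan:
    - [[0, 0, 0], [0, 0, 0], -0.55]
    - [[0, 0, 0], [0, 0, 0], -0.65]
    - [[0, 0, 0], [0, 0, 0], -0.8]
    - [[0, 0, 0], [0, 0, 0], -1]
    - [[0, 0, 0], [0, 0, 0], -1]
    - [[0, 0, 0], [0, 0, 0], -1]
  force: 50

```text
time: 17.1
tool_pos: [445.2, -341.6, 22.4]
tcp_rot: [180.0, -0.0, 2.7]
ft_force: [0.5, 0.7, 3.1]
finger_gap: 11.0
```

Request:
jog_arm:
  plan:
    - [[0, 0, 0], [0, 0, -0.003], -1]
    - [[0, 0, 0], [0, 0, -0.01], -1]
    - [[0, 0, 0], [0, 0, -0.022], -1]
    - [[0, 0, 0], [0, 0, -0.04], -1]
    - [[0, 0, 0], [0, 0, -0.06], -1]
    - [[0, 0, 0], [0, 0, -0.08], -1]
    - [[0, 0, 0], [0, 0, -0.1], -1]
    - [[0, 0, 0.5], [-0.004, 0, -0.116], -1]
    - [[0, 0, 1.5], [-0.014, -0.001, -0.125], -1]
    - [[0, 0, 2.5], [-0.028, -0.0015, -0.128], -1]
    - [[0, 0, 3.2], [-0.037, -0.0018, -0.128], -1]
    - [[0, 0, 3.4], [-0.04, -0.0019, -0.128], -1]

```text
time: 18.6
tool_pos: [403.8, -341.2, 149.3]
tcp_rot: [-179.9, 0.1, -0.7]
ft_force: [0.2, 0.3, -0.9]
finger_gap: 11.2
```

```bash
python3 - <<'E'
from look import *
st(); look("s11",box=(270,180,390,300),f=5)
mv([405.1,-341.3,150.1,-0.67],[405.6,257,150.1,-.67])
E
```

```text
18.6 [ 403.77 -341.23  149.32] [-179.95    0.05   -0.74] 11.180855204534602 [ 0.23  0.28 -0.92]
turn z 0.0 shift [-0.0065, -0.5983, -0.0] len 0.598
```

View pics/s11.png

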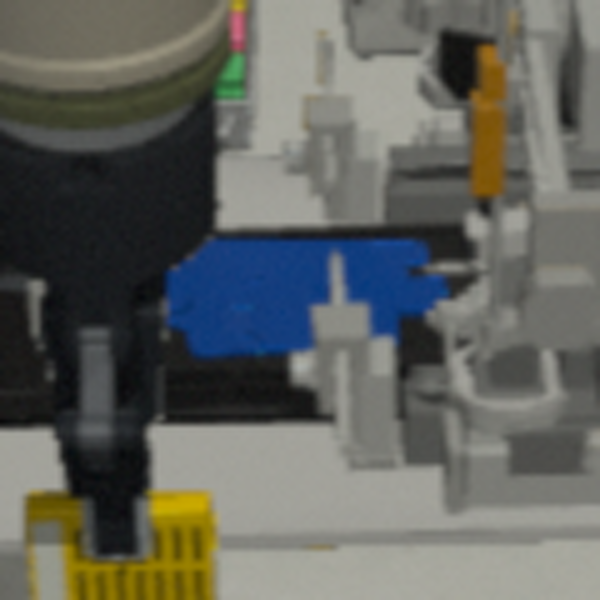

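Request:
jog_arm:
  plan:
    - [[0, 0, 0], [0, -0.012, 0], -1]
    - [[0, 0, 0], [-0.0005, -0.04, 0], -1]
    - [[0, 0, 0], [-0.001, -0.082, 0], -1]
    - [[0, 0, 0], [-0.0015, -0.132, 0], -1]
    - [[0, 0, 0], [-0.002, -0.186, 0], -1]
    - [[0, 0, 0], [-0.003, -0.24, 0], -1]
    - [[0, 0, 0], [-0.0035, -0.294, 0], -1]
    - [[0, 0, 0], [-0.004, -0.348, 0], -1]
    - [[0, 0, 0], [-0.0045, -0.402, 0], -1]
    - [[0, 0, 0], [-0.005, -0.452, 0], -1]
    - [[0, 0, 0], [-0.0055, -0.497, 0], -1]
    - [[0, 0, 0], [-0.006, -0.537, 0], -1]

```text
time: 20.15
tool_pos: [404.3, 198.0, 150.0]
tcp_rot: [-180.0, 0.0, -0.6]
ft_force: [1.4, -0.4, -1.0]
finger_gap: 10.2
```

Request:
jog_arm:
  plan:
    - [[0, 0, 0], [0, -0.03, 0], -1]
    - [[0, 0, 0], [-0.0005, -0.05, 0], -1]
    - [[0, 0, 0], [-0.0005, -0.0595, 0.004], -1]
    - [[0, 0, 0], [-0.0005, -0.0615, 0.014], -1]
    - [[0, 0, 0], [-0.0005, -0.0615, 0.03], -1]
    - [[0, 0, 0], [-0.0005, -0.0615, 0.05], -1]
    - [[0, 0, 0], [-0.0005, -0.0615, 0.065], -1]
    - [[0, 0, 0], [-0.0005, -0.0615, 0.074], -1]
    - [[0, 0, 0], [-0.0005, -0.0615, 0.078], -1]
    - [[0, 0, 0], [-0.0005, -0.0615, 0.078], -1]

```text
time: 21.4
tool_pos: [405.5, 257.0, 72.2]
tcp_rot: [180.0, -0.0, -0.7]
ft_force: [-0.4, 0.3, -0.1]
finger_gap: 10.8
```

```bash
python3 - <<'E'
from look import *
st(); look("s12",box=(250,130,350,230),f=6); look("t12","top",box=(115,220,245,310),f=6)
E
```

```text
21.4 [405.53 257.05  72.18] [180.    -0.    -0.67] 10.825390033404723 [-0.37  0.25 -0.07]
```

View pics/s12.png

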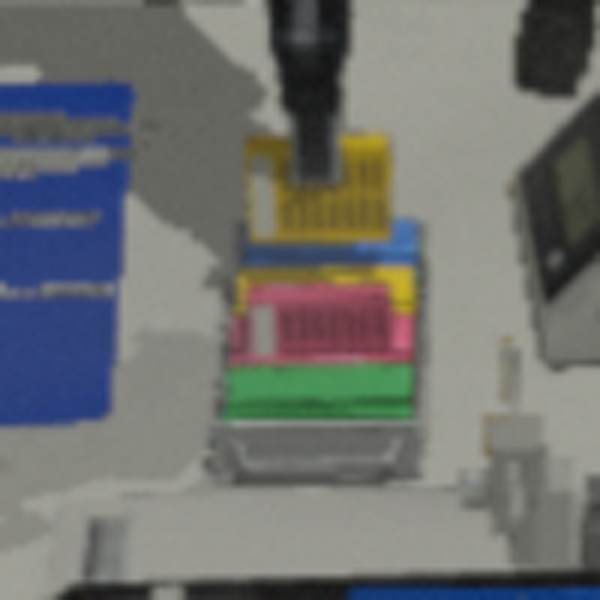

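View pics/t12.png

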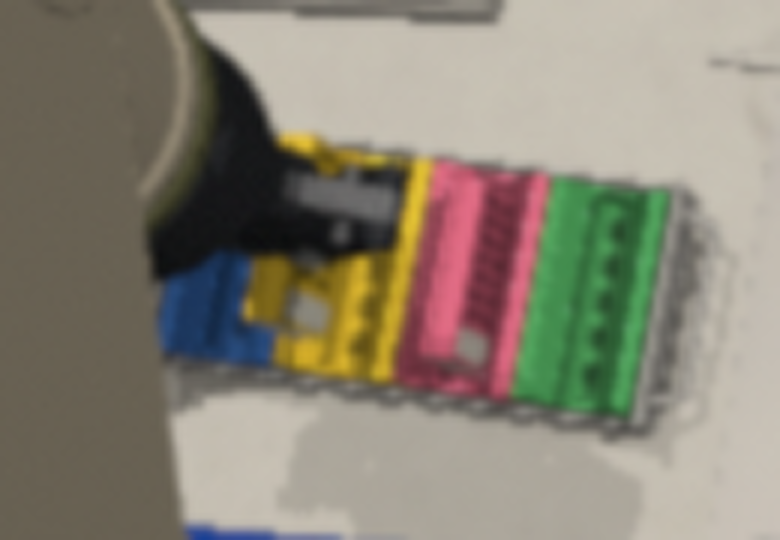

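Request:
jog_arm:
  plan:
    - [[0, 0, 0], [0, 0, 0.008], -1]
    - [[0, 0, 0], [0, 0, 0.018], -1]
    - [[0, 0, 0], [0, 0, 0.026], -1]
    - [[0, 0, 0], [0, 0, 0.032], -1]
    - [[0, 0, 0], [0, 0, 0.036], -1]
    - [[0, 0, 0], [0, 0, 0.039], -1]
    - [[0, 0, 0], [0, 0, 0.04], -1]
    - [[0, 0, 0], [0, 0, 0.04], -1]

```text
time: 22.5
tool_pos: [405.5, 257.1, 32.2]
tcp_rot: [-180.0, -0.0, -0.7]
ft_force: [0.6, 0.4, -1.3]
finger_gap: 10.5
```

Request:
jog_arm:
  plan:
    - [[0, 0, 0], [0, 0, 0.003], -1]
    - [[0, 0, 0], [0, 0, 0.006], -1]
    - [[0, 0, 0], [0, 0, 0.008], -1]
    - [[0, 0, 0], [0, 0, 0.009], -1]
    - [[0, 0, 0], [0, 0, 0.0097], -1]
    - [[0, 0, 0], [0, 0, 0.01], -1]
    - [[0, 0, 0], [0, 0, 0.01], -1]

```text
time: 23.38
tool_pos: [405.5, 257.1, 22.3]
tcp_rot: [-180.0, -0.0, -0.7]
ft_force: [-0.5, -1.0, 3.5]
finger_gap: 10.8
```

Request:
jog_arm:
  plan:
    - [[0, 0, 0], [0, 0, 0.0003], -0.6]
    - [[0, 0, 0], [0, 0, 0.0003], -0.38]
    - [[0, 0, 0], [0, 0, 0.0003], -0.38]
    - [[0, 0, 0], [0, 0, 0.0003], -0.38]
    - [[0, 0, 0], [0, 0, -0.008], -0.38]
    - [[0, 0, 0], [0, 0, -0.025], -0.38]
    - [[0, 0, 0], [0, 0, -0.05], -0.38]
    - [[0, 0, 0], [0, 0, -0.08], -0.38]
    - [[0, 0, 0], [0, 0, -0.11], -0.38]
    - [[0, 0, 0], [0, 0, -0.124], -0.38]
    - [[0, 0, 0], [0, 0, -0.128], -0.38]

```text
time: 24.75
tool_pos: [406.1, 257.4, 151.4]
tcp_rot: [-179.9, -0.1, -0.7]
ft_force: [-0.8, 0.4, -0.1]
finger_gap: 26.7
```

```bash
python3 - <<'E'
from look import *
st(); look("s13",box=(250,130,350,230),f=6)
mv([405.5,257.1,150.1,-.67],[449.5,-383,150.1,2.7])
E
```

```text
24.75 [406.06 257.39 151.44] [-179.94   -0.12   -0.67] 26.70855287460721 [-0.79  0.4  -0.08]
turn z -3.37 shift [0.0515, 0.6395, 0.0] len 0.642
```

View pics/s13.png

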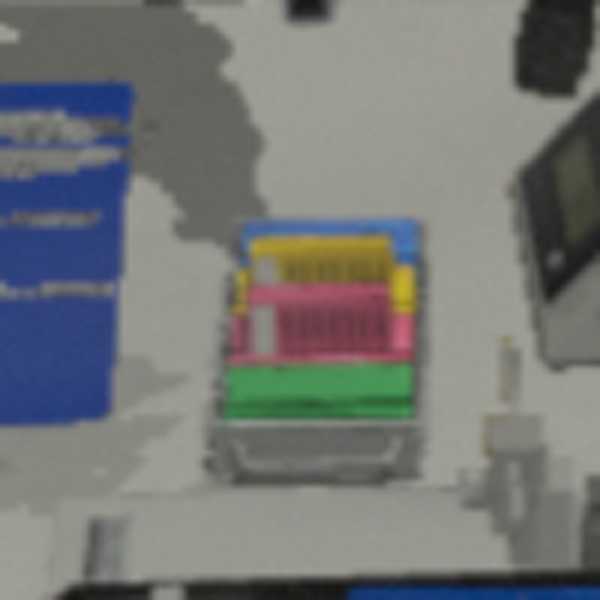

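Request:
jog_arm:
  plan:
    - [[0, 0, 0], [0, 0.02, 0], -0.38]
    - [[0, 0, 0], [0.001, 0.075, 0], -0.38]
    - [[0, 0, 0], [0.0015, 0.132, 0], -0.38]
    - [[0, 0, 0], [0.002, 0.19, 0], -0.38]
    - [[0, 0, 0], [0.003, 0.248, 0], -0.38]
    - [[0, 0, 0], [0.0035, 0.306, 0], -0.38]
    - [[0, 0, 0], [0.004, 0.364, 0], -0.38]
    - [[0, 0, 0], [0.005, 0.422, 0], -0.38]
    - [[0, 0, -1], [0.01, 0.48, 0], -0.38]
    - [[0, 0, -2], [0.024, 0.538, 0], -0.38]
    - [[0, 0, -3], [0.04, 0.593, 0], -0.38]
    - [[0, 0, -3.4], [0.0515, 0.6395, 0], -0.38]

```text
time: 26.3
tool_pos: [448.9, -384.6, 148.1]
tcp_rot: [-179.9, 0.1, 2.7]
ft_force: [-0.8, 0.2, 0.7]
finger_gap: 26.6
```

Request:
jog_arm:
  plan:
    - [[0, 0, 0], [0, 0, 0.01], -0.38]
    - [[0, 0, 0], [0, 0, 0.03], -0.38]
    - [[0, 0, 0], [0, 0, 0.05], -0.38]
    - [[0, 0, 0], [0, 0, 0.07], -0.38]
    - [[0, 0, 0], [0, 0, 0.082], -0.38]
    - [[0, 0, 0], [0, 0, 0.088], -0.38]
    - [[0, 0, 0], [0, 0, 0.09], -0.38]
    - [[0, 0, 0], [0, 0, 0.09], -0.38]

```text
time: 27.3
tool_pos: [449.8, -383.4, 60.7]
tcp_rot: [180.0, -0.0, 2.7]
ft_force: [-0.3, -0.1, 0.2]
finger_gap: 26.7
```

```bash
python3 - <<'E'
from look import *
st(); look("s14",box=(280,280,400,380))
E
```

```text
27.3 [ 449.84 -383.36   60.73] [179.95  -0.04   2.73] 26.704250127696078 [-0.25 -0.06  0.19]
```

View pics/s14.png

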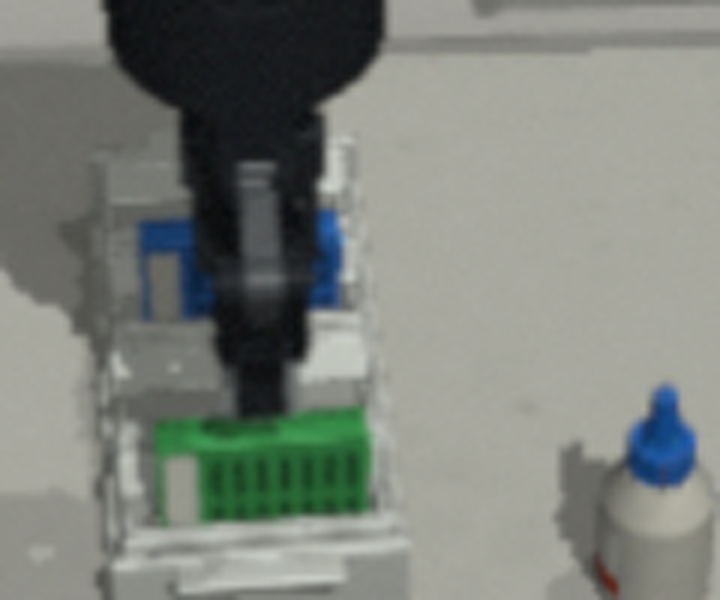

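Gripper is centred over green with the bottle clear. Descend and close.

Request:
jog_arm:
  plan:
    - [[0, 0, 0], [0, 0, 0.006], -0.38]
    - [[0, 0, 0], [0, 0, 0.014], -0.38]
    - [[0, 0, 0], [0, 0, 0.024], -0.38]
    - [[0, 0, 0], [0, 0, 0.032], -0.38]
    - [[0, 0, 0], [0, 0, 0.037], -0.38]
    - [[0, 0, 0], [0, 0, 0.038], -0.38]
    - [[0, 0, 0], [0, 0, 0.038], -0.38]

```text
time: 28.22
tool_pos: [449.6, -383.1, 22.2]
tcp_rot: [180.0, -0.0, 2.7]
ft_force: [0.0, -0.4, 0.7]
finger_gap: 26.3
```

Request:
jog_arm:
  plan:
    - [[0, 0, 0], [0, 0, 0], -0.55]
    - [[0, 0, 0], [0, 0, 0], -0.65]
    - [[0, 0, 0], [0, 0, 0], -0.8]
    - [[0, 0, 0], [0, 0, 0], -1]
    - [[0, 0, 0], [0, 0, 0], -1]
    - [[0, 0, 0], [0, 0, 0], -1]
  force: 50

```text
time: 28.98
tool_pos: [449.8, -383.3, 22.5]
tcp_rot: [180.0, -0.0, 2.7]
ft_force: [0.2, 0.4, 4.2]
finger_gap: 10.7
```

Request:
jog_arm:
  plan:
    - [[0, 0, 0], [0, 0, -0.003], -1]
    - [[0, 0, 0], [0, 0, -0.01], -1]
    - [[0, 0, 0], [0, 0, -0.022], -1]
    - [[0, 0, 0], [0, 0, -0.04], -1]
    - [[0, 0, 0], [0, 0, -0.06], -1]
    - [[0, 0, 0], [0, 0, -0.08], -1]
    - [[0, 0, 0], [0, 0, -0.1], -1]
    - [[0, 0, 0.5], [-0.004, 0, -0.116], -1]
    - [[0, 0, 1.5], [-0.016, -0.001, -0.125], -1]
    - [[0, 0, 2.5], [-0.03, -0.0015, -0.128], -1]
    - [[0, 0, 3.2], [-0.041, -0.002, -0.128], -1]
    - [[0, 0, 3.4], [-0.045, -0.0021, -0.128], -1]

```text
time: 30.48
tool_pos: [403.1, -382.8, 149.3]
tcp_rot: [-179.9, 0.1, -0.7]
ft_force: [0.2, -0.4, -0.7]
finger_gap: 10.6
```

```bash
python3 - <<'E'
from look import *
st(); look("s15",box=(250,230,390,330),f=5)
mv([404.6,-383.1,150.1,-0.67],[404.7,173.1,150.1,-.67])
E
```

```text
30.475 [ 403.08 -382.77  149.27] [-179.94    0.05   -0.74] 10.642707529934725 [ 0.2  -0.36 -0.67]
turn z 0.0 shift [-0.0064, -0.5562, -0.0] len 0.556
```

View pics/s15.png

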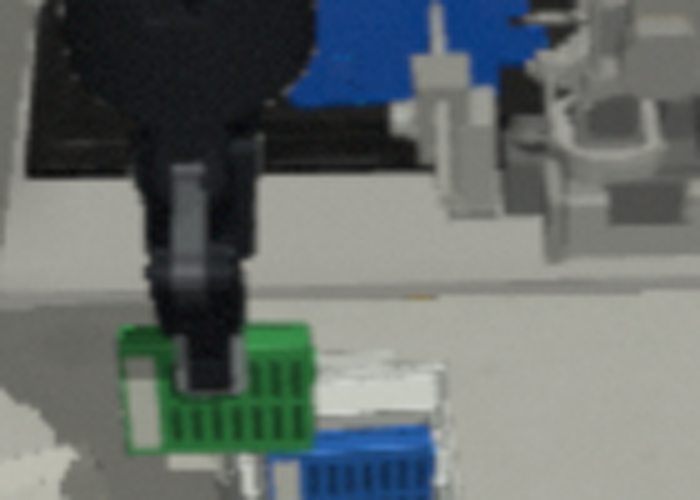

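Request:
jog_arm:
  plan:
    - [[0, 0, 0], [0, -0.012, 0], -1]
    - [[0, 0, 0], [-0.0005, -0.04, 0], -1]
    - [[0, 0, 0], [-0.001, -0.082, 0], -1]
    - [[0, 0, 0], [-0.0015, -0.132, 0], -1]
    - [[0, 0, 0], [-0.002, -0.186, 0], -1]
    - [[0, 0, 0], [-0.003, -0.24, 0], -1]
    - [[0, 0, 0], [-0.0035, -0.294, 0], -1]
    - [[0, 0, 0], [-0.004, -0.348, 0], -1]
    - [[0, 0, 0], [-0.0045, -0.402, 0], -1]
    - [[0, 0, 0], [-0.005, -0.452, 0], -1]
    - [[0, 0, 0], [-0.0055, -0.497, 0], -1]
    - [[0, 0, 0], [-0.006, -0.53, 0], -1]

```text
time: 32.02
tool_pos: [403.8, 149.6, 150.0]
tcp_rot: [-180.0, -0.0, -0.5]
ft_force: [0.1, -1.0, -0.6]
finger_gap: 10.8
```

Request:
jog_arm:
  plan:
    - [[0, 0, 0], [0, -0.016, 0], -1]
    - [[0, 0, 0], [-0.0005, -0.024, 0], -1]
    - [[0, 0, 0], [-0.0005, -0.0262, 0.004], -1]
    - [[0, 0, 0], [-0.0005, -0.0262, 0.014], -1]
    - [[0, 0, 0], [-0.0005, -0.0262, 0.03], -1]
    - [[0, 0, 0], [-0.0005, -0.0262, 0.05], -1]
    - [[0, 0, 0], [-0.0005, -0.0262, 0.065], -1]
    - [[0, 0, 0], [-0.0005, -0.0262, 0.074], -1]
    - [[0, 0, 0], [-0.0005, -0.0262, 0.078], -1]
    - [[0, 0, 0], [-0.0005, -0.0262, 0.078], -1]

```text
time: 33.28
tool_pos: [404.5, 173.2, 72.2]
tcp_rot: [-180.0, -0.0, -0.7]
ft_force: [0.1, -1.0, -0.7]
finger_gap: 10.5
```

```bash
python3 - <<'E'
from look import *
st(); look("s16",box=(250,130,350,230),f=6); look("t16","top",box=(115,220,245,310),f=6)
E
```

```text
33.275 [404.51 173.22  72.19] [-180.     -0.01   -0.66] 10.545019611444745 [ 0.14 -0.98 -0.69]
```

View pics/s16.png

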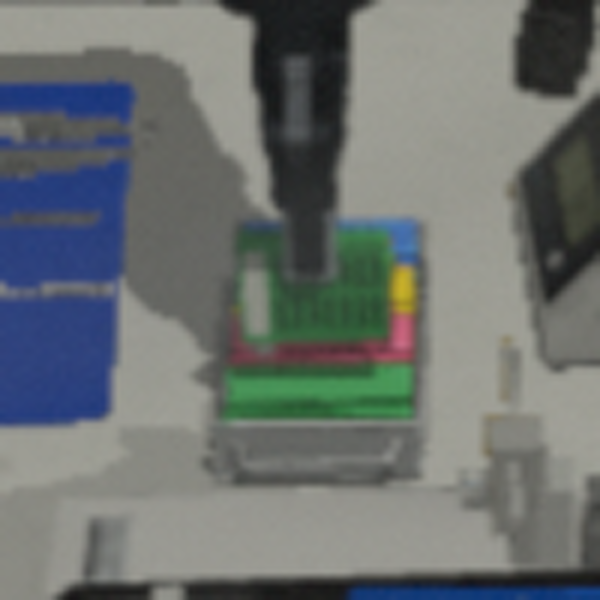

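View pics/t16.png

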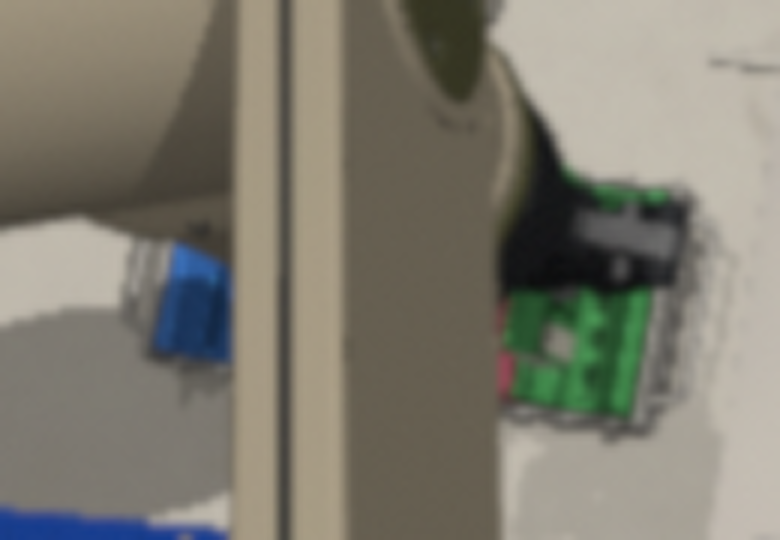

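Request:
jog_arm:
  plan:
    - [[0, 0, 0], [0, 0, 0.008], -1]
    - [[0, 0, 0], [0, 0, 0.018], -1]
    - [[0, 0, 0], [0, 0, 0.026], -1]
    - [[0, 0, 0], [0, 0, 0.032], -1]
    - [[0, 0, 0], [0, 0, 0.036], -1]
    - [[0, 0, 0], [0, 0, 0.039], -1]
    - [[0, 0, 0], [0, 0, 0.04], -1]
    - [[0, 0, 0], [0, 0, 0.04], -1]

```text
time: 34.38
tool_pos: [404.5, 173.2, 32.2]
tcp_rot: [-180.0, -0.0, -0.7]
ft_force: [0.2, 0.4, -0.0]
finger_gap: 10.4
```

Request:
jog_arm:
  plan:
    - [[0, 0, 0], [0, 0, 0.003], -1]
    - [[0, 0, 0], [0, 0, 0.006], -1]
    - [[0, 0, 0], [0, 0, 0.008], -1]
    - [[0, 0, 0], [0, 0, 0.009], -1]
    - [[0, 0, 0], [0, 0, 0.0097], -1]
    - [[0, 0, 0], [0, 0, 0.01], -1]
    - [[0, 0, 0], [0, 0, 0.01], -1]

```text
time: 35.25
tool_pos: [404.5, 173.2, 22.5]
tcp_rot: [-180.0, -0.0, -0.7]
ft_force: [-3.6, -1.9, 5.5]
finger_gap: 10.7
```

Request:
jog_arm:
  plan:
    - [[0, 0, 0], [0, 0, 0.0003], -0.6]
    - [[0, 0, 0], [0, 0, 0.0003], -0.38]
    - [[0, 0, 0], [0, 0, 0.0003], -0.38]
    - [[0, 0, 0], [0, 0, 0.0003], -0.38]
    - [[0, 0, 0], [0, 0, -0.008], -0.38]
    - [[0, 0, 0], [0, 0, -0.025], -0.38]
    - [[0, 0, 0], [0, 0, -0.05], -0.38]
    - [[0, 0, 0], [0, 0, -0.08], -0.38]
    - [[0, 0, 0], [0, 0, -0.11], -0.38]
    - [[0, 0, 0], [0, 0, -0.124], -0.38]
    - [[0, 0, 0], [0, 0, -0.128], -0.38]

```text
time: 36.62
tool_pos: [404.9, 173.3, 150.9]
tcp_rot: [-180.0, -0.1, -0.7]
ft_force: [-0.2, 0.4, -0.2]
finger_gap: 26.1
```

```bash
python3 - <<'E'
from look import *
st(); look("s17",box=(250,130,350,230),f=6)
mv([404.5,173.1,150.1,-.67],[443.8,-299.6,150.1,2.7])
E
```

```text
36.625 [404.9  173.34 150.92] [-179.97   -0.09   -0.66] 26.147281814590837 [-0.23  0.39 -0.23]
turn z -3.37 shift [0.0448, 0.4722, 0.0] len 0.474
```

View pics/s17.png

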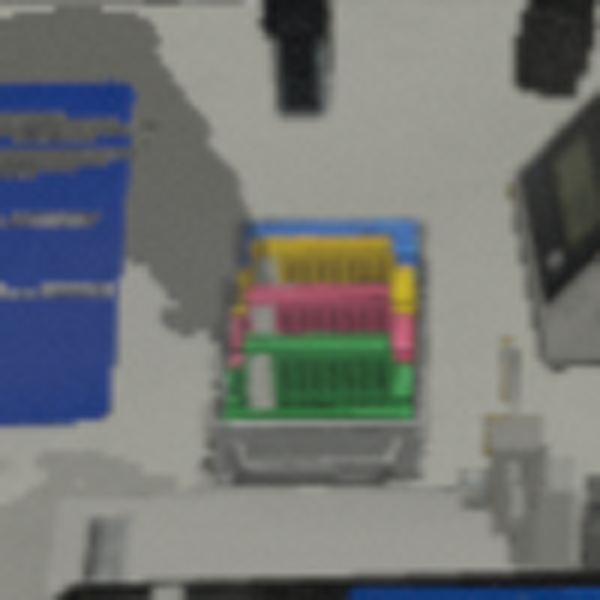

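Request:
jog_arm:
  plan:
    - [[0, 0, 0], [0, 0.015, 0], -0.38]
    - [[0, 0, 0], [0.0005, 0.055, 0], -0.38]
    - [[0, 0, 0], [0.001, 0.105, 0], -0.38]
    - [[0, 0, 0], [0.002, 0.155, 0], -0.38]
    - [[0, 0, 0], [0.0025, 0.205, 0], -0.38]
    - [[0, 0, 0], [0.003, 0.255, 0], -0.38]
    - [[0, 0, 0], [0.0035, 0.305, 0], -0.38]
    - [[0, 0, 0], [0.005, 0.355, 0], -0.38]
    - [[0, 0, -1], [0.012, 0.4, 0], -0.38]
    - [[0, 0, -2], [0.026, 0.438, 0], -0.38]
    - [[0, 0, -3], [0.038, 0.462, 0], -0.38]
    - [[0, 0, -3.4], [0.0448, 0.4722, 0], -0.38]

```text
time: 38.17
tool_pos: [442.5, -300.7, 148.6]
tcp_rot: [-179.9, 0.1, 2.7]
ft_force: [-0.3, 0.0, 0.2]
finger_gap: 26.7
```

Request:
jog_arm:
  plan:
    - [[0, 0, 0], [0, 0, 0.01], -0.38]
    - [[0, 0, 0], [0, 0, 0.03], -0.38]
    - [[0, 0, 0], [0, 0, 0.05], -0.38]
    - [[0, 0, 0], [0, 0, 0.07], -0.38]
    - [[0, 0, 0], [0, 0, 0.082], -0.38]
    - [[0, 0, 0], [0, 0, 0.088], -0.38]
    - [[0, 0, 0], [0, 0, 0.09], -0.38]
    - [[0, 0, 0], [0, 0, 0.09], -0.38]

```text
time: 39.17
tool_pos: [444.0, -299.7, 60.6]
tcp_rot: [180.0, -0.0, 2.7]
ft_force: [-0.8, 0.2, 0.2]
finger_gap: 26.6
```

```bash
python3 - <<'E'
from look import *
st(); look("s18",box=(280,270,400,370))
E
```

```text
39.175 [ 444.01 -299.68   60.64] [179.97  -0.04   2.74] 26.575399376687393 [-0.81  0.15  0.15]
```

View pics/s18.png

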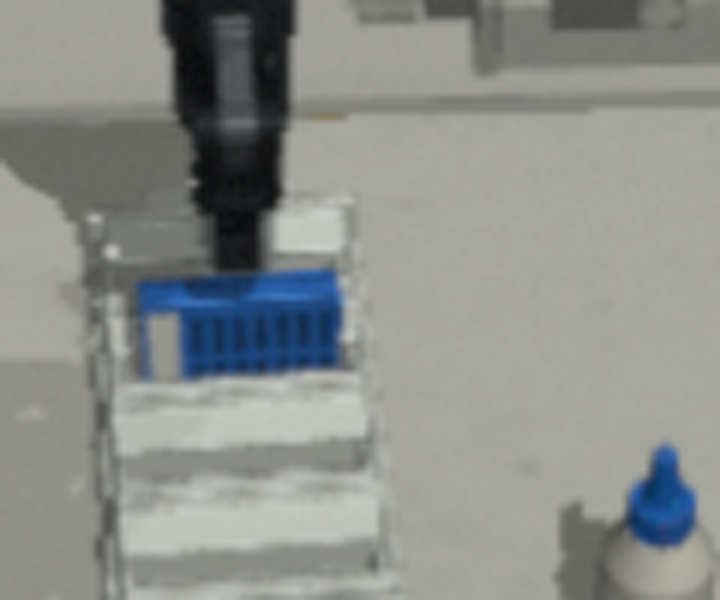

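Request:
jog_arm:
  plan:
    - [[0, 0, 0], [0, 0, 0.006], -0.38]
    - [[0, 0, 0], [0, 0, 0.014], -0.38]
    - [[0, 0, 0], [0, 0, 0.024], -0.38]
    - [[0, 0, 0], [0, 0, 0.032], -0.38]
    - [[0, 0, 0], [0, 0, 0.037], -0.38]
    - [[0, 0, 0], [0, 0, 0.038], -0.38]
    - [[0, 0, 0], [0, 0, 0.038], -0.38]

```text
time: 40.1
tool_pos: [443.8, -299.6, 22.2]
tcp_rot: [180.0, -0.0, 2.7]
ft_force: [-0.3, -0.9, 0.1]
finger_gap: 26.4
```

Request:
jog_arm:
  plan:
    - [[0, 0, 0], [0, 0, 0], -0.55]
    - [[0, 0, 0], [0, 0, 0], -0.65]
    - [[0, 0, 0], [0, 0, 0], -0.8]
    - [[0, 0, 0], [0, 0, 0], -1]
    - [[0, 0, 0], [0, 0, 0], -1]
    - [[0, 0, 0], [0, 0, 0], -1]
  force: 50

```text
time: 40.85
tool_pos: [444.0, -299.7, 22.5]
tcp_rot: [180.0, -0.0, 2.7]
ft_force: [0.2, -0.1, 4.6]
finger_gap: 10.3
```

Request:
jog_arm:
  plan:
    - [[0, 0, 0], [0, 0, -0.003], -1]
    - [[0, 0, 0], [0, 0, -0.01], -1]
    - [[0, 0, 0], [0, 0, -0.022], -1]
    - [[0, 0, 0], [0, 0, -0.04], -1]
    - [[0, 0, 0], [0, 0, -0.06], -1]
    - [[0, 0, 0], [0, 0, -0.08], -1]
    - [[0, 0, 0], [0, 0, -0.1], -1]
    - [[0, 0, 0.5], [-0.004, 0, -0.116], -1]
    - [[0, 0, 1.5], [-0.014, -0.001, -0.125], -1]
    - [[0, 0, 2.5], [-0.026, -0.0015, -0.128], -1]
    - [[0, 0, 3.2], [-0.035, -0.0018, -0.128], -1]
    - [[0, 0, 3.4], [-0.038, -0.0018, -0.128], -1]

```text
time: 42.35
tool_pos: [404.5, -299.2, 149.3]
tcp_rot: [-180.0, 0.1, -0.7]
ft_force: [0.4, -0.7, -1.1]
finger_gap: 10.5
```

```bash
python3 - <<'E'
from look import *
st(); look("s19",box=(250,200,390,300),f=5)
mv([405.9,-299.6,150.1,-0.67],[406.0,299,150.1,-.67])
E
```

```text
42.35 [ 404.53 -299.25  149.32] [-179.95    0.05   -0.73] 10.534627990364788 [ 0.43 -0.66 -1.12]
turn z 0.0 shift [-0.0069, -0.5986, -0.0] len 0.599
```

View pics/s19.png

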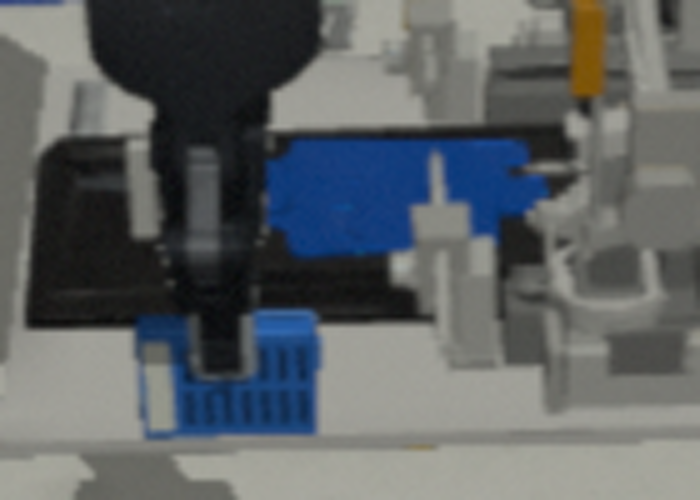

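Request:
jog_arm:
  plan:
    - [[0, 0, 0], [0, -0.012, 0], -1]
    - [[0, 0, 0], [-0.0005, -0.04, 0], -1]
    - [[0, 0, 0], [-0.001, -0.082, 0], -1]
    - [[0, 0, 0], [-0.0015, -0.132, 0], -1]
    - [[0, 0, 0], [-0.002, -0.186, 0], -1]
    - [[0, 0, 0], [-0.003, -0.24, 0], -1]
    - [[0, 0, 0], [-0.0035, -0.294, 0], -1]
    - [[0, 0, 0], [-0.004, -0.348, 0], -1]
    - [[0, 0, 0], [-0.0045, -0.402, 0], -1]
    - [[0, 0, 0], [-0.005, -0.452, 0], -1]
    - [[0, 0, 0], [-0.0055, -0.497, 0], -1]
    - [[0, 0, 0], [-0.006, -0.537, 0], -1]

```text
time: 43.9
tool_pos: [405.0, 239.9, 150.0]
tcp_rot: [-180.0, 0.0, -0.6]
ft_force: [1.0, -0.3, -0.6]
finger_gap: 10.6
```

Request:
jog_arm:
  plan:
    - [[0, 0, 0], [0, -0.03, 0], -1]
    - [[0, 0, 0], [-0.0005, -0.05, 0], -1]
    - [[0, 0, 0], [-0.001, -0.0595, 0.004], -1]
    - [[0, 0, 0], [-0.001, -0.0616, 0.014], -1]
    - [[0, 0, 0], [-0.001, -0.0616, 0.03], -1]
    - [[0, 0, 0], [-0.001, -0.0616, 0.05], -1]
    - [[0, 0, 0], [-0.001, -0.0616, 0.065], -1]
    - [[0, 0, 0], [-0.001, -0.0616, 0.074], -1]
    - [[0, 0, 0], [-0.001, -0.0616, 0.078], -1]
    - [[0, 0, 0], [-0.001, -0.0616, 0.078], -1]

```text
time: 45.15
tool_pos: [405.7, 299.1, 72.2]
tcp_rot: [-180.0, -0.0, -0.7]
ft_force: [1.2, 0.0, -0.7]
finger_gap: 10.5
```

```bash
python3 - <<'E'
from look import *
st(); look("s20",box=(250,130,350,230),f=6)
E
```

```text
45.15 [405.73 299.14  72.18] [-180.     -0.01   -0.67] 10.512980782505657 [ 1.23  0.02 -0.75]
```

View pics/s20.png

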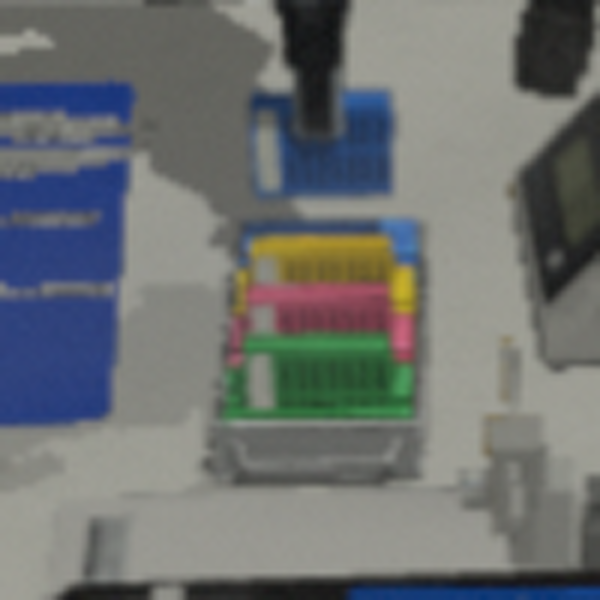

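Request:
jog_arm:
  plan:
    - [[0, 0, 0], [0, 0, 0.008], -1]
    - [[0, 0, 0], [0, 0, 0.018], -1]
    - [[0, 0, 0], [0, 0, 0.026], -1]
    - [[0, 0, 0], [0, 0, 0.032], -1]
    - [[0, 0, 0], [0, 0, 0.036], -1]
    - [[0, 0, 0], [0, 0, 0.039], -1]
    - [[0, 0, 0], [0, 0, 0.04], -1]
    - [[0, 0, 0], [0, 0, 0.04], -1]

```text
time: 46.2
tool_pos: [405.7, 299.2, 32.2]
tcp_rot: [-180.0, -0.0, -0.7]
ft_force: [-0.9, -0.2, -1.0]
finger_gap: 10.5
```

Request:
jog_arm:
  plan:
    - [[0, 0, 0], [0, 0, 0.003], -1]
    - [[0, 0, 0], [0, 0, 0.006], -1]
    - [[0, 0, 0], [0, 0, 0.008], -1]
    - [[0, 0, 0], [0, 0, 0.009], -1]
    - [[0, 0, 0], [0, 0, 0.0097], -1]
    - [[0, 0, 0], [0, 0, 0.01], -1]
    - [[0, 0, 0], [0, 0, 0.01], -1]

```text
time: 47.08
tool_pos: [405.7, 299.2, 22.5]
tcp_rot: [-180.0, -0.0, -0.7]
ft_force: [-2.5, -1.9, 5.1]
finger_gap: 10.8
```

Request:
jog_arm:
  plan:
    - [[0, 0, 0], [0, 0, 0.0003], -0.6]
    - [[0, 0, 0], [0, 0, 0.0003], -0.38]
    - [[0, 0, 0], [0, 0, 0.0003], -0.38]
    - [[0, 0, 0], [0, 0, 0.0003], -0.38]
    - [[0, 0, 0], [0, 0, -0.008], -0.38]
    - [[0, 0, 0], [0, 0, -0.025], -0.38]
    - [[0, 0, 0], [0, 0, -0.05], -0.38]
    - [[0, 0, 0], [0, 0, -0.08], -0.38]
    - [[0, 0, 0], [0, 0, -0.11], -0.38]
    - [[0, 0, 0], [0, 0, -0.124], -0.38]
    - [[0, 0, 0], [0, 0, -0.128], -0.38]

```text
time: 48.45
tool_pos: [406.2, 299.5, 151.5]
tcp_rot: [-179.9, -0.1, -0.7]
ft_force: [0.2, -0.4, -0.7]
finger_gap: 26.4
```

Request:
jog_arm:
  plan:
    - [[0, 0, 0], [0, 0.02, 0], -0.38]
    - [[0, 0, 0], [0.001, 0.07, 0], -0.38]
    - [[0, 0, 0], [0.0015, 0.12, 0], -0.38]
    - [[0, 0, 0], [0.002, 0.17, 0], -0.38]
    - [[0, 0, 0], [0.003, 0.22, 0], -0.38]
    - [[0, 0, 0], [0.0035, 0.27, 0], -0.38]
    - [[0, 0, 0], [0.004, 0.3, 0], -0.38]
    - [[0, 0, 0], [0.004, 0.31, 0], -0.38]
    - [[0, 0, 0], [0.004, 0.31, 0], -0.38]

```text
time: 49.58
tool_pos: [405.2, -11.2, 149.2]
tcp_rot: [-180.0, 0.1, -0.8]
ft_force: [-0.3, -0.3, -0.2]
finger_gap: 26.3
```

```bash
python3 - <<'E'
from look import *
st(); look("s21",box=(250,130,350,230),f=6); look("t21","top",box=(115,215,245,310),f=6)
p=cv2.imread("pics/s21_full.png"); 
d=np.load("pics/t21.npy");K,D,o,R=cam("top")
vv,uu=np.mgrid[0:480,0:640]; u=cv2.undistortPoints(np.stack([uu,vv],-1).reshape(-1,1,2).astype(float),K,D).reshape(-1,2)
W=o+(np.c_[u,np.ones(len(u))]*d.reshape(-1,1))@R.T
for n,y in(("blue",299.1),("yellow",257.1),("pink",215.1),("green",173.2)):
    m=(abs(W[:,0]-404)<28)&(abs(W[:,1]-(y-1.5))<4)
    h=W[m,2]; h=h[h>42]; print(n,len(h),np.median(h))
    for s in (-1,1):
        k=m&(abs(W[:,0]-(404+18*s))<10)&(W[:,2]>46); print("   end",s,np.median(W[k,2]))
E
```

```text
49.575 [405.25 -11.22 149.24] [-179.98    0.09   -0.76] 26.309017497295947 [-0.3  -0.28 -0.16]
blue 111 53.23195551977199
   end -1 53.18693505586532
   end 1 53.442191347997664
yellow 117 53.34058520157748
   end -1 53.43262701021354
   end 1 53.29042674569314
pink 0 nan
   end -1 nan
   end 1 nan
green 0 nan
   end -1 nan
   end 1 nan
  return _methods._mean(a, axis=axis, dtype=dtype,
  ret = ret.dtype.type(ret / rcount)
```

View pics/s21.png

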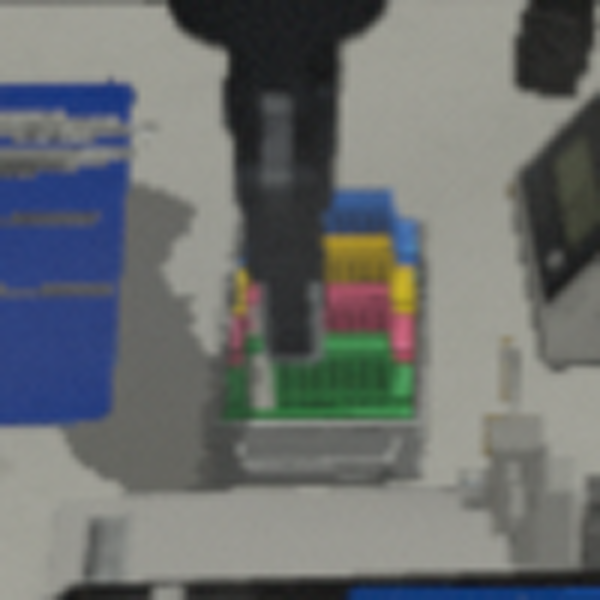

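View pics/t21.png

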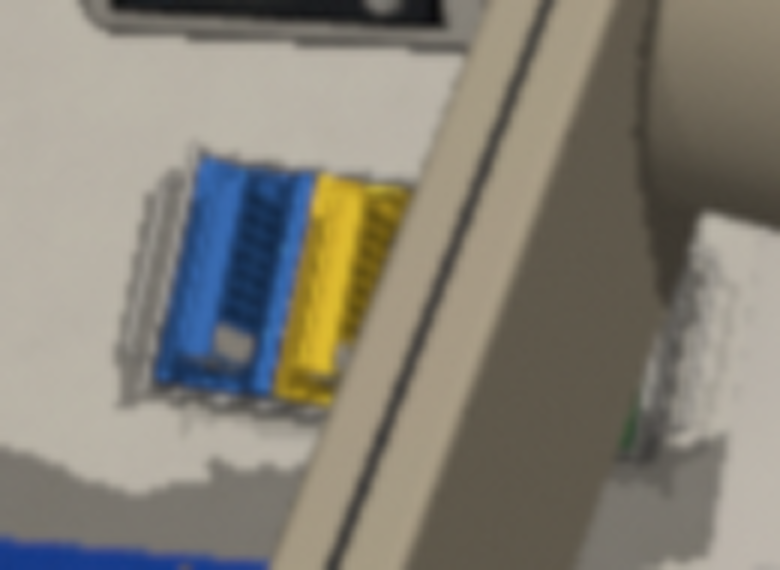

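View pics/s21_full.png

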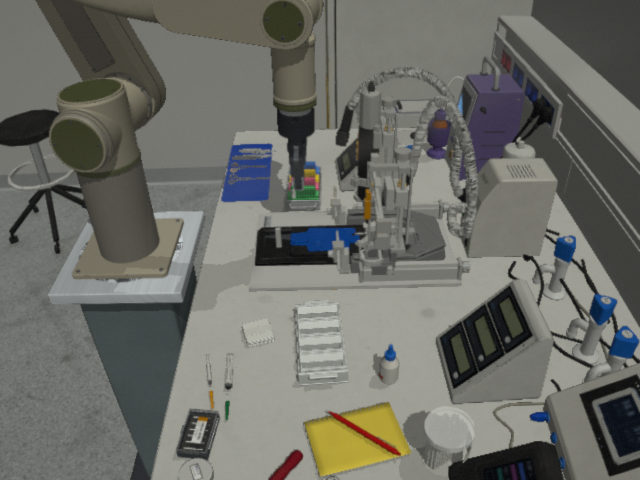

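Request:
jog_arm:
  plan:
    - [[0, 0, 0], [0, 0.02, 0], -0.38]
    - [[0, 0, 0], [0.001, 0.07, 0], -0.38]
    - [[0, 0, 0], [0.0015, 0.12, 0], -0.38]
    - [[0, 0, 0], [0.002, 0.17, 0], -0.38]
    - [[0, 0, 0], [0.003, 0.22, 0], -0.38]
    - [[0, 0, 0], [0.003, 0.25, 0], -0.38]
    - [[0, 0, 0], [0.003, 0.26, 0], -0.38]
    - [[0, 0, 0], [0.003, 0.26, 0], -0.38]

```text
time: 50.68
tool_pos: [406.2, -270.1, 149.7]
tcp_rot: [-179.9, 0.0, -0.6]
ft_force: [0.4, 0.7, 0.1]
finger_gap: 26.2
```

```bash
python3 - <<'E'
from look import *
st(); look("s22",box=(250,130,350,230),f=6); look("t22","top",box=(115,215,245,310),f=6)
d=np.load("pics/t22.npy");K,D,o,R=cam("top")
vv,uu=np.mgrid[0:480,0:640]; u=cv2.undistortPoints(np.stack([uu,vv],-1).reshape(-1,1,2).astype(float),K,D).reshape(-1,2)
W=o+(np.c_[u,np.ones(len(u))]*d.reshape(-1,1))@R.T
for n,y in(("blue",299.1),("yellow",257.1),("pink",215.1),("green",173.2)):
    m=(abs(W[:,0]-404)<28)&(abs(W[:,1]-(y-1.5))<4)&(W[:,2]>46)
    print(n,m.sum(),np.median(W[m,2]),[np.median(W[m&(abs(W[:,0]-(404+18*s))<10),2]) for s in(-1,1)])
a=at_z("side",[(388.5,378)],0);print(a)
for n in("side0","s22_full"):
    im=cv2.imread(f"pics/{n}.png"); h=cv2.cvtColor(im[335:395,370:410],cv2.COLOR_BGR2HSV); mm=(h[...,1]>140)&(abs(h[...,0].astype(int)-107)<12); print(n,np.argwhere(mm).mean(0),mm.sum())
E
```

```text
50.675 [ 406.23 -270.08  149.75] [-179.95    0.03   -0.64] 26.170250010185683 [0.35 0.67 0.1 ]
blue 105 53.467120906186665 [np.float64(53.043644499270044), np.float64(53.707198719515304)]
yellow 115 53.24475555398101 [np.float64(52.70121409388469), np.float64(54.18954052844356)]
pink 109 53.31486576187979 [np.float64(53.31486576187979), np.float64(53.29326497381055)]
green 110 52.91402672759284 [np.float64(52.48332052946171), np.float64(53.26323896768349)]
[[ 566.58 -400.27    0.  ]]
side0 [18.52 19.86] 109
s22_full [18.57 19.83] 110
```

View pics/s22.png

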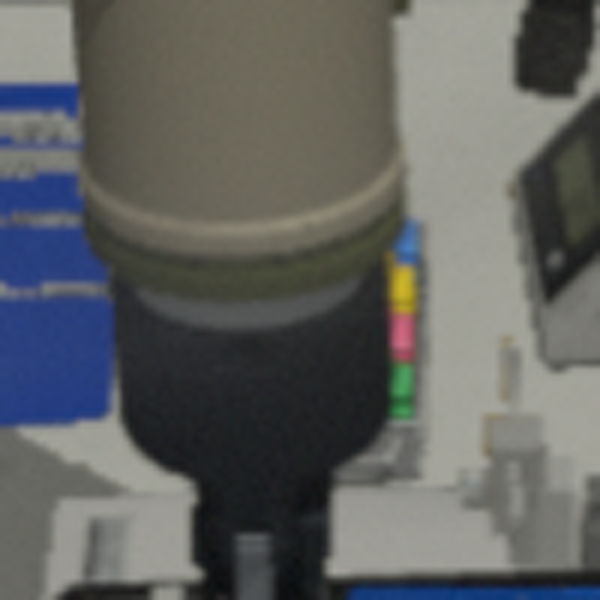

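View pics/t22.png

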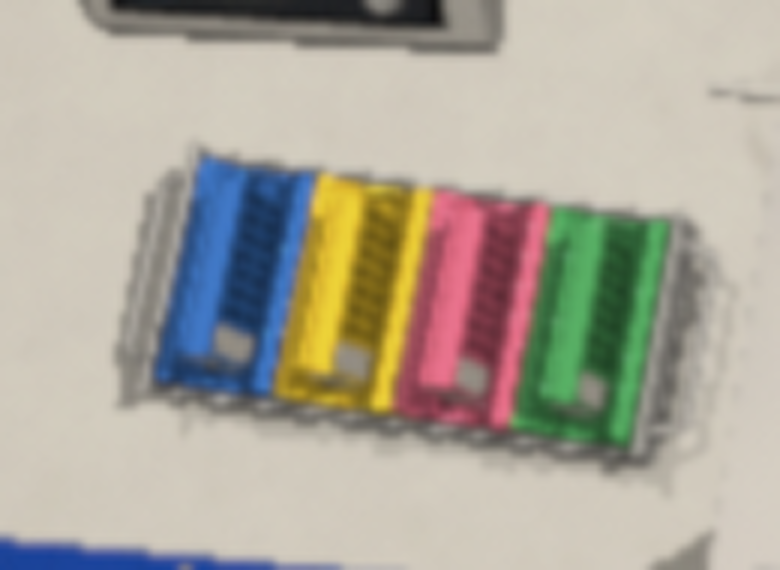

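All four cassettes stand in the slots of their own colours, with tops at about 53 mm, the same height they had in the rack. The bottle's cap is at the same pixels as at the start. Handing in.

```bash
python3 - <<'E'
from bench import *
print(hand_in())
E
```

```text
the job is handed in; nothing more can be done
None
```

I moved all four cassettes (pink, yellow, green, blue, in that order) from the white rack into the basket slots of their own colours. I carried each one upright across the front of the frame and lowered it to light floor contact (about 3–6 N) before opening the jaws. I then backed the arm off and handed the job in at about 51 s; `hand_in` gave no verdict.

**Final checks:**
- In the last top picture each cassette stands on edge in its own slot. Depth puts all four tops at 52.9–53.5 mm, against about 53.3 mm for cassettes seated in the rack, so they are fully down.
- The bottle's cap is at the same pixels as at the start, to within 0.1 px.

**Disagreements along the way:**
- **Tool point:** the pictures put the fingertips about 15 mm above the reported TCP, although `nose_length` says they should be 17 mm below it. I set the grasp height from the pictures, went down in small steps and saw no unexpected force.
- **Side camera:** it read the basket about 8 mm off in y from the top camera. I used the top camera, corrected by about 1 mm, and the cassettes went into the slots with no noticeable side force above the slot floor.

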